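# Tip spent sample tubes into the slotted waste box

## Task

Lay all the spent sample tubes from the grey mat in the white tray, so that they lie in it together, slide the orange shutter of the yellow waste box open, then carry the tray over the box, line it up with the slot and tip the tubes through. Then slide the shutter fully shut again and set the tray down level in the storage bay of its own colour, the blue of its grip fin. Leave the dropper bottle, the timer and the petri dish where they are.

Things in the scene. Friction and masses are not known exactly. Their poses are not given: they have to be found in the camera images.
- tube_1: sample tube with a purple cap, 93 mm long, lying on its side at the start; body 12.4 mm in diameter, the cap (last 15 mm) 15.2 mm; 12 g, rigid, rolls. Origin: centre of the round bottom end; z runs along the tube toward the cap. May be absent (None).
- tube_1_mid (a point): middle of the purple-capped tube, on its axis, 46 mm from the bottom end; same axes as the tube. A good place to grip across the body.
- tube_2: sample tube with a red cap, 93 mm long, lying on its side at the start; body 12.4 mm in diameter, the cap (last 15 mm) 15.2 mm; 12 g, rigid, rolls. Origin: centre of the round bottom end; z runs along the tube toward the cap. May be absent (None).
- tube_2_mid (a point): middle of the red-capped tube, on its axis, 46 mm from the bottom end; same axes as the tube. A good place to grip across the body.
- tube_3: sample tube with a green cap, 93 mm long, lying on its side at the start; body 12.4 mm in diameter, the cap (last 15 mm) 15.2 mm; 12 g, rigid, rolls. Origin: centre of the round bottom end; z runs along the tube toward the cap. May be absent (None).
- tube_3_mid (a point): middle of the green-capped tube, on its axis, 46 mm from the bottom end; same axes as the tube. A good place to grip across the body.
- tube_5: sample tube with a yellow cap, 93 mm long, lying on its side at the start; body 12.4 mm in diameter, the cap (last 15 mm) 15.2 mm; 12 g, rigid, rolls. Origin: centre of the round bottom end; z runs along the tube toward the cap. May be absent (None).
- tube_5_mid (a point): middle of the yellow-capped tube, on its axis, 46 mm from the bottom end; same axes as the tube. A good place to grip across the body.
- tube_mat: grey mat 225 x 150 x 3 mm, fixed, with five flat dark stripes, 53 mm apart along its x, between which the tubes lie roughly along its y, 53 mm apart. Origin: centre of its underside.
- tray: white tipping tray with blue grip fin, loose, 180 g, 114 (x) x 116 (y) x 64 mm. Origin: centre of underside. Tubes lie along its y. Flat floor (4 mm up) from x = -23 to +39 mm, 108 mm long in y between end walls 26 to 30 mm high; on the -x side it goes on as a 16 degree ramp up to the pouring edge; rear wall at x = 39 to 43 mm, 26 mm high. Fin beyond it at x = 53 mm.
- tray_fin (a point): grip point on the tray's blue upright fin, at tray (x, y, z) = (53, 0, 50) mm; the fin is 8 mm thick along the tray's x, 44 mm long along its y, its top at z = 64 mm; free from z = 30 mm up. Axes as the tray's.
- tray_lip (a point): middle of the tray's straight pouring edge, at tray (-56, 0, 13) mm; axes as the tray's. Level, the tray keeps its tubes. Tilted with this edge down they begin to roll out over it somewhere between 20 and 40 degrees; by 50 degrees all have left.
- waste_box: yellow tube waste box, fixed, 108 (x) x 140 (y) x 98 mm. Origin: centre of underside. On top a black hopper, its flanks sloping at 45 degrees from the rim (x = -43 to 43, y = -62 to 62, z = 98 mm) to a slot along y, 32 mm wide, 124 mm long, in the lid at z = 70 to 73 mm. Its +x side, with the shutter knob, faces roughly to the robot's left; tubes may be poured from either side. Hollow.
- slot (a point): middle of the slot, at box (0, 0, 73) mm. Axes as the box's: y along the slot.
- shutter (a joint): orange shutter plate just under the slot, sliding along the box's +x: 0 = shut, 0.040 m = fully open (slot clear); friction about 1.5 N, stays where it is left. It starts shut or nearly so.
- shutter_knob (a point): top of the shutter's upright round knob, 16 mm in diameter and 32 mm high, 78 mm from the box's middle along the box's +x when shut; it moves with the shutter; top at z = 102 mm.
- bay_blue: storage bay with a blue rim and blue middle square, fixed: 134 (x) x 136 (y) mm outside, white floor 3 mm thick, rim 12 mm high and 5 mm thick, inside 124 x 126 mm, so the tray fits with 5 mm to spare all round, either way round (tray origin at the bay's when home). Origin: centre of the underside.
- bay_yellow: storage bay with a yellow rim and yellow middle square, fixed: 134 (x) x 136 (y) mm outside, white floor 3 mm thick, rim 12 mm high and 5 mm thick, inside 124 x 126 mm, so the tray fits with 5 mm to spare all round, either way round (tray origin at the bay's when home). Not for this tray. Origin: centre of the underside.
- dropper: bystander: dropper bottle, green label and cap, 39 mm in diameter, 100 mm high. Origin: centre of its underside.
- timer: bystander: white timer 66 x 62 x 22 mm. Origin: centre of its underside.
- petri: bystander: petri dish 61 mm in diameter, 14 mm high. Origin: centre of its underside.

How it is judged:
On the way, in this order (a step that is already met when the one before it is completed fails the run):
1. every tube lies in the tray (x of tube_1_mid in the frame of tray between -0.055 and 0.04 m and y of tube_1_mid in the frame of tray between -0.03 and 0.03 m and z of tube_1_mid in the frame of tray between 0.004 and 0.045 m and x of tube_2_mid in the frame of tray between -0.055 and 0.04 m and y of tube_2_mid in the frame of tray between -0.03 and 0.03 m and z of tube_2_mid in the frame of tray between 0.004 and 0.045 m and x of tube_3_mid in the frame of tray between -0.055 and 0.04 m and y of tube_3_mid in the frame of tray between -0.03 and 0.03 m and z of tube_3_mid in the frame of tray between 0.004 and 0.045 m and x of tube_5_mid in the frame of tray between -0.055 and 0.04 m and y of tube_5_mid in the frame of tray between -0.03 and 0.03 m and z of tube_5_mid in the frame of tray between 0.004 and 0.045 m), for 0.2 s.
2. the tray is carried over the waste box with every tube still in it (all of step 1 and horizontal distance between tray and slot below 0.15 m and height (world z) of tray above 0.06 m), for 0.1 s.
3. every tube is inside the waste box, below its slot (x of tube_1_mid in the frame of waste_box between -0.054 and 0.054 m and y of tube_1_mid in the frame of waste_box between -0.07 and 0.07 m and z of tube_1_mid in the frame of waste_box between 0 and 0.066 m and x of tube_1 in the frame of waste_box between -0.054 and 0.054 m and y of tube_1 in the frame of waste_box between -0.07 and 0.07 m and z of tube_1 in the frame of waste_box between 0 and 0.066 m and x of tube_2_mid in the frame of waste_box between -0.054 and 0.054 m and y of tube_2_mid in the frame of waste_box between -0.07 and 0.07 m and z of tube_2_mid in the frame of waste_box between 0 and 0.066 m and x of tube_2 in the frame of waste_box between -0.054 and 0.054 m and y of tube_2 in the frame of waste_box between -0.07 and 0.07 m and z of tube_2 in the frame of waste_box between 0 and 0.066 m and x of tube_3_mid in the frame of waste_box between -0.054 and 0.054 m and y of tube_3_mid in the frame of waste_box between -0.07 and 0.07 m and z of tube_3_mid in the frame of waste_box between 0 and 0.066 m and x of tube_3 in the frame of waste_box between -0.054 and 0.054 m and y of tube_3 in the frame of waste_box between -0.07 and 0.07 m and z of tube_3 in the frame of waste_box between 0 and 0.066 m and x of tube_5_mid in the frame of waste_box between -0.054 and 0.054 m and y of tube_5_mid in the frame of waste_box between -0.07 and 0.07 m and z of tube_5_mid in the frame of waste_box between 0 and 0.066 m and x of tube_5 in the frame of waste_box between -0.054 and 0.054 m and y of tube_5 in the frame of waste_box between -0.07 and 0.07 m and z of tube_5 in the frame of waste_box between 0 and 0.066 m), for 0.2 s.
At the end, for the whole second after the job is handed in: Every tube is wholly inside the waste box (under 66 mm from its underside); the shutter is shut within 5 mm; the tray stands at rest in the blue bay: centres within 10 mm, seated within 4 mm of its floor, level within 0.06 rad, sides parallel within 0.12 rad, either way round (all of step 3 and horizontal distance between tray and bay_blue below 0.01 m and z of tray in the frame of bay_blue below 0.007 m and angle between tray's own z axis and vertical below 0.06 rad and angle between the y axis of tray and the y axis of bay_blue, either way round below 0.12 rad and value of joint shutter below 0.005 m and linear speed of tray below 0.02 m/s); the robot touches nothing.
It fails at once if the dropper bottle is moved more than 3 cm (distance of dropper from where it was at the start of the episode above 0.03 m).
It fails at once if the timer is moved more than 3 cm (distance of timer from where it was at the start of the episode above 0.03 m).
It fails at once if the petri dish is moved more than 3 cm (distance of petri from where it was at the start of the episode above 0.03 m).
Of tube_1, tube_2, tube_3, tube_5 only 2 to 4 are there at a start; the rules pass over those that are not, and their reading is None.
At some moment in a run one of tray, tube_1, tube_2, tube_3, tube_5 may be knocked a few centimetres aside while the robot is not near it.
It also fails if it takes over 210 s, if anything falls off the work surface, if the arm or the gripper's body presses on something with over 40 N, if the wrist force passes 120 N, or if a joint passes its speed limit or range.

## Robot

A 6-joint arm with a two-finger parallel gripper is mounted at the origin on a cart in front of the work surface, level with it; the furniture and walls round the work are solid. World frame = base frame: x ahead of the robot, y to its left, z up, the work surface at z = 0. Lengths are in m, angles in rad, forces in N, time in s.
With the tool pointing down it reaches from about 0.3 to 0.825 m from the base axis. Payload 5.4 kg.
Tool frame: the origin (TCP) lies on the centre line of the jaws, within the pads' length; the fingertips stand manip.tip_extent ahead of it and the grasp point (between the pads) lies 11 mm behind it (manip.tip_extent is the distance from the TCP to the fingertips, in m); y points along the fingers, z is the direction in which the jaws open and shut, and the axes are right-handed (so a half turn about y gives the same grasp; the last joint's range is limited). The gripper opens to 92 mm and grips with 3 to 60 N. Pads are 20 mm wide; open, the fingers measure 128 mm over their backs; the gripper's body (75 mm by 189 mm) begins 69 mm behind the grasp point.
Start: joints at [0.941, 0.158, 1.597, -0, 1.386, -0.21], TCP at [0.234, 0.525, 0.223] pointing down, gripper open.
Joint ranges: [-2.91, 2.91], [-0.94, 2.29], [0.18, 2.7], [-1.29, 4.43], [0.17, 2.64], [-3, 3]. Speed limits (rad/s): [2.57, 2.57, 3.14, 3.14, 3.14, 3.14].

## Interface

Orientations are given as a unit quaternion [w, x, y, z].
In Python, from cell import manip, eyes gives the robot as it stands. The module is installed in compiled form; this text tells all that it offers.
- The arm moves only by the shell command python3 -m inch 'ROWS'. ROWS is JSON, one flat list of numbers, 5 for each row, row after row: the opening, from 0 (shut) to 1 (fully open), then the shift along the world's x, y, z in mm, then the turn about the world's z in degrees. In form: [grip, tx, ty, tz, yaw, grip, tx, ty, tz, yaw, ...]. A call has 1 to 20 rows; each row is the pose to reach, as a shift and turn from the pose measured when the call began; what a row does not reach only later rows make up. A row lasts 1/8 s, in which the tool goes at most 62.5 mm and 10.7 degrees, less where a joint would pass 70% of its speed; a pose out of reach is approached as far as the arm can. A call with a gripper value outside its range is refused whole. The fingers move at their own pace and stop on an object; the grip force is fixed at half the most. Time passes only in rows, so rows that repeat a pose let the fingers close. It gives the time, the measured TCP pose, the force and the opening at its end, in the units of the state.
- manip.sense(): the state, without advancing time (a new reading comes with each control period).
- eyes.read_camera(name): name is "scene" or "top"; returns the picture (400x640x3 uint8, blue, green, red); there is no depth.
- eyes.camera_model(name): a dict with "mtx" (3x3 intrinsics, pixels), "distortion" ([k1, k2, p1, p2, k3] as OpenCV has them; the pictures are not rectified), "pose" (4x4, takes a point from camera to world coordinates). Camera axes: x right, y down, z forward; pixel columns grow to the right and rows downward; lengths in m; the calibration is good to about 2 mm. A picture is of the moment at which its call begins. camera_model takes no time and is no camera call.
- manip.close_job(): hands the job in, once; it reports no verdict.
The state is a dict: "clock": time; "joint_pos": joint angles; "joint_vel": joint speeds; "joint_efforts": joint torques, N m; "position": TCP position; "eef_rot": TCP orientation; "contact_force": force on the tool from outside, world axes, zero at the start; "torque": the same for the moment, N m; "finger_gap": finger opening in m.
Only numpy, scipy, OpenCV 4.12 (cv2) and the standard library are available. Lean on these libraries where they do the work, as an engineer would, in place of code of your own. Each camera call takes 0.05 s, during which the arm holds its last target.

## Working session

There is one attempt and no reset: what is moved stays moved. The work goes in short steps, Python scripts to look and compute and a shell command to move; the robot and the scene stay as the last step left them, time stands still between calls to the robot, and variables do not carry over. Pictures are saved under pics/ and viewed, and the job is handed in when it is done.

```bash
ls; mkdir -p pics
cat > h.py <<'E'
import numpy as np, cv2
from cell import manip, eyes
def snap(n,name):
    im=eyes.read_camera(n); cv2.imwrite(f'pics/{name}_{n}.png',im); return im
def st():
    s=manip.sense(); r=lambda v:np.round(v,4).tolist()
    print('t',round(s['clock'],2),'pos',r(s['position']),'q',r(s['eef_rot']),'gap',round(s['finger_gap'],4),'F',r(s['contact_force']),'T',r(s['torque']),'j',r(s['joint_pos']))
def world(cam,uv,z):
    m=eyes.camera_model(cam);K=np.array(m['mtx']);D=np.array(m['distortion']);P=np.array(m['pose'])
    uv=np.array(uv,float).reshape(-1,1,2)
    n=cv2.undistortPoints(uv,K,D).reshape(-1,2)
    d=np.c_[n,np.ones(len(n))]@P[:3,:3].T;o=P[:3,3]
    s=(np.broadcast_to(z,len(n))-o[2])/d[:,2]
    return o+d*s[:,None]
def pix(cam,X):
    m=eyes.camera_model(cam);K=np.array(m['mtx']);D=np.array(m['distortion']);P=np.linalg.inv(np.array(m['pose']))
    rv,_=cv2.Rodrigues(P[:3,:3]);return cv2.projectPoints(np.array(X,float).reshape(-1,3),rv,P[:3,3],K,D)[0].reshape(-1,2)
def crop(im,x0,y0,x1,y1,f,name):
    cv2.imwrite(f'pics/{name}.png',cv2.resize(im[y0:y1,x0:x1],None,fx=f,fy=f,interpolation=cv2.INTER_CUBIC))
E
python3 - <<'E'
from h import *
snap('top','a');snap('scene','a');st();print(manip.tip_extent)
for c in('top','scene'):
    m=eyes.camera_model(c);print(np.round(m['pose'],3),np.round(m['mtx'],1))
E
```

```text
pics
t 0.1 pos [0.2341, 0.5246, 0.2218] q [-0.6911, 0.6921, -0.1476, 0.1471] gap 0.0918 F [-0.33, -0.6794, 0.1013] T [-0.0391, -0.0061, 0.0366] j [0.9409, 0.1589, 1.5981, -0.0, 1.3862, -0.2101]
0.008
[[ 0.018 -0.985  0.171  0.336]
 [-1.    -0.019 -0.004  0.035]
 [ 0.007 -0.171 -0.985  1.196]
 [ 0.     0.     0.     1.   ]] [[383.7   0.  319.2]
 [  0.  383.7 201. ]
 [  0.    0.    1. ]]
[[ 0.87  -0.338  0.36   0.074]
 [-0.494 -0.573  0.654 -0.789]
 [-0.015 -0.747 -0.665  0.911]
 [ 0.     0.     0.     1.   ]] [[393.4   0.  320.6]
 [  0.  393.4 198.3]
 [  0.    0.    1. ]]
```

View pics/a_top.png

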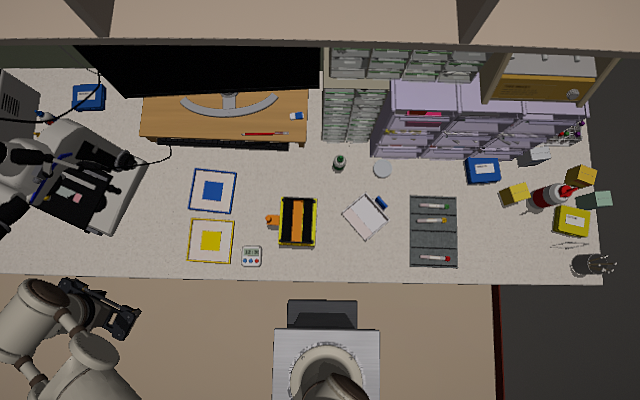

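View pics/a_scene.png

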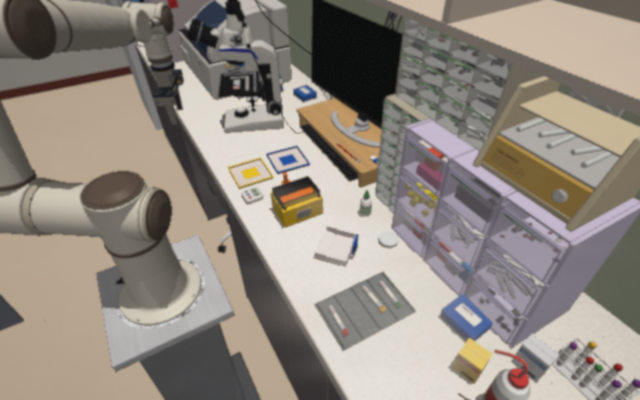

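Run:
```python
from h import *
im=cv2.imread('pics/a_top.png')
crop(im,325,140,475,280,5,'c1'); crop(im,180,150,330,275,5,'c2')
```

```text
(no output)
```

View pics/c1.png

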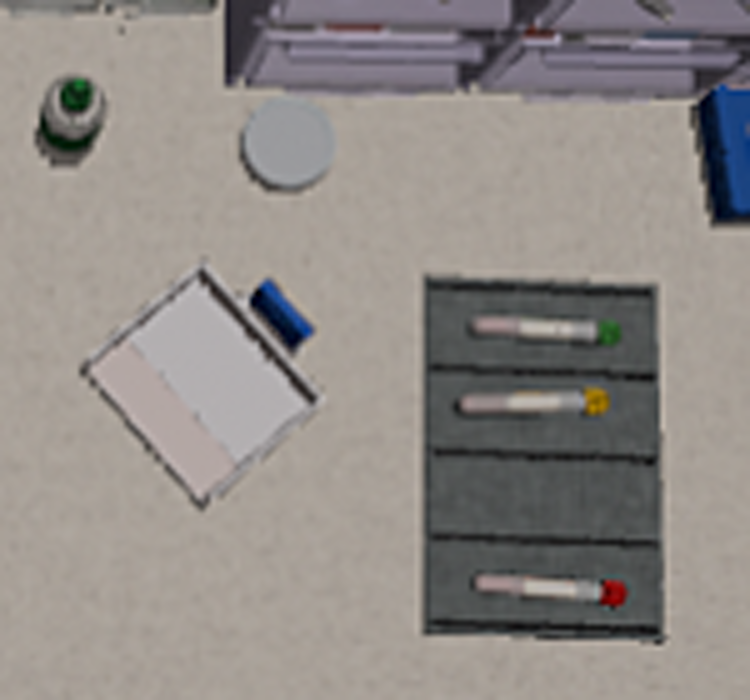

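View pics/c2.png

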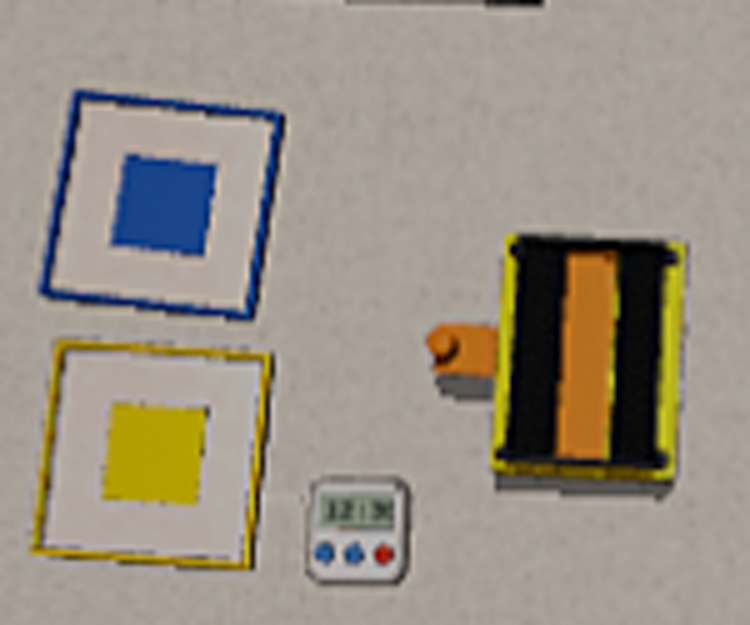

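```bash
cat >> h.py <<'E'
from scipy.optimize import least_squares
def fit(cam,model,uv,x0,zoff=0):
    model=np.array(model,float);uv=np.array(uv,float)
    def T(p):
        c,s=np.cos(p[2]),np.sin(p[2]);return np.c_[p[0]+c*model[:,0]-s*model[:,1],p[1]+s*model[:,0]+c*model[:,1],model[:,2]+zoff]
    r=least_squares(lambda p:(pix(cam,T(p))-uv).ravel(),x0)
    return r.x,np.abs(r.fun).max()
def c2p(c,x0,y0,f): return (np.array(c,float)+.5)/f-.5+[x0,y0]
E
python3 - <<'E'
from h import *
A=lambda c:c2p(c,325,140,5); B=lambda c:c2p(c,180,150,5)
p,e=fit('top',[[.043,.058,.026],[-.057,.058,.03],[-.057,-.058,.03],[.043,-.058,.026],[.053,0,.064]],A([[203,265],[83,370],[203,508],[320,402],[282,312]]),[.45,-.08,-.7]);print('tray',p,np.degrees(p[2]),e)
bay=[[.067,.068,.012],[-.067,.068,.012],[-.067,-.068,.012],[.067,-.068,.012]]
for n,c in(('blue',[[75,92],[42,294],[250,317],[283,115]]),('yel',[[57,342],[35,551],[250,567],[271,354]])):
    p,e=fit('top',bay,B(c),[.4,.3,0]);print(n,p,np.degrees(p[2]),e)
box=[[.043,.062,.098],[-.043,.062,.098],[-.043,-.062,.098],[.043,-.062,.098]]
# box +x -> left (world +y): outer rim corners 54,70
box=[[.054,-.07,.098],[.054,.07,.098],[-.054,.07,.098],[-.054,-.07,.098]]
p,e=fit('top',box,B([[493,472],[507,235],[686,242],[673,480]]),[.4,.1,1.57]);print('box',p,np.degrees(p[2]),e)
print('knob',world('top',B([[440,338]]),.102))
for n,a,b in(('green',(472,325),(620,334)),('yellow',(457,404),(608,401)),('red',(476,582),(627,594))):
    w=world('top',A([a,b]),np.array([.0105,.0105]));d=w[1]-w[0];print(n,w[:,:2].round(4).tolist(),np.linalg.norm(d),'mid',(w[0]+d*.5)[:2],np.degrees(np.arctan2(d[1],d[0])))
print('timer',world('top',B([[358,530]]),.02),'dropper',world('top',A([[77,95],[65,150]]),[.1,0]),'petri',world('top',A([[288,140]]),.014))
print('mat',world('top',A([[425,277],[656,287],[424,633],[661,638]]),.003))
E
```

```text
tray [ 0.49655423 -0.11706942 -0.8414161 ] -48.209591319083856 0.9270687371477493
blue [ 0.56834029  0.36783395 -0.09275478] -5.314457529785571 0.6764629092487837
yel [ 0.41178734  0.36336655 -0.04058494] -2.3253457761779095 0.7912141198875133
box [0.46764323 0.09126478 4.65000823] 266.4258461625086 37.732576066529305
knob [[0.47498116 0.1773128  0.102     ]]
green [[0.5356, -0.2845], [0.5317, -0.3785]] 0.09404268480909755 mid [ 0.53367748 -0.33150262] -92.39715092064449
yellow [[0.4854, -0.2738], [0.489, -0.3692]] 0.09549323970406608 mid [ 0.48722563 -0.32151525] -87.8363495078703
red [[0.3753, -0.2831], [0.3693, -0.3768]] 0.09393203047832617 mid [ 0.37232069 -0.3299508 ] -93.63554613467748
timer [[0.3669174  0.23314734 0.02      ]] dropper [[ 0.65396122 -0.0292014   0.1       ]
 [ 0.64627107 -0.02762395  0.        ]] petri [[ 0.6521847  -0.16889102  0.014     ]]
mat [[ 0.56725762 -0.25726035  0.003     ]
 [ 0.563762   -0.40554338  0.003     ]
 [ 0.34384501 -0.25208267  0.003     ]
 [ 0.34284911 -0.39977934  0.003     ]]
```

Run:
```python
from h import *
from scipy.spatial.transform import Rotation as R
B=lambda c:c2p(c,180,150,5)
box=[[.054,.07,.098],[.054,-.07,.098],[-.054,-.07,.098],[-.054,.07,.098]]
p,e=fit('top',box,B([[493,472],[507,235],[686,242],[673,480]]),[.4,.1,1.57]);print('box',p,np.degrees(p[2]),e)
s=manip.sense();M=R.from_quat(np.roll(s['eef_rot'],-1)).as_matrix();print(M.round(3));print('jaw ang',np.degrees(np.arctan2(M[1,2],M[0,2])))
im=cv2.imread('pics/a_scene.png');crop(im,230,130,450,350,3,'c3')
```

```text
box [0.46679288 0.09121106 1.54428774] 88.48117008241202 0.9623352358245256
[[ 0.913 -0.001  0.408]
 [-0.408 -0.001  0.913]
 [-0.    -1.    -0.002]]
jaw ang 65.94784246793124
```

View pics/c3.png

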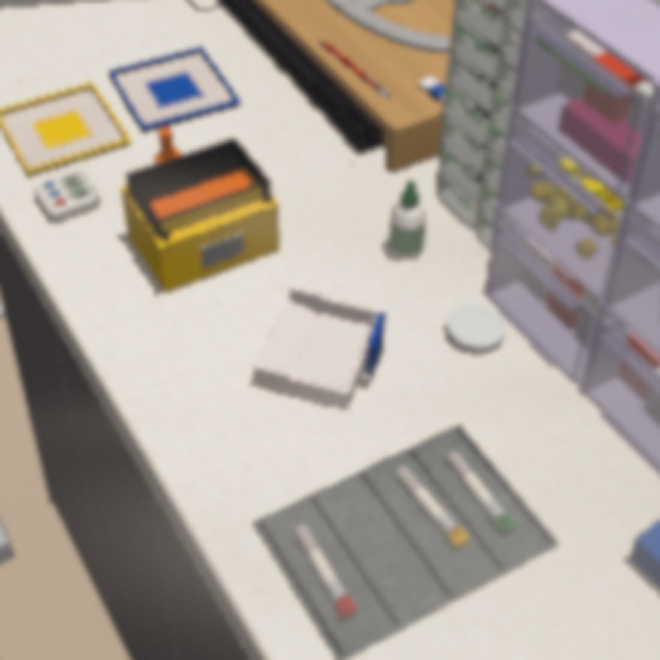

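```bash
python3 -m inch '[1,20,-40,0,-2,1,60,-130,0,-6,1,100,-220,0,-10,1,140,-310,0,-14,1,180,-400,0,-18,1,220,-490,0,-20,1,250,-570,0,-22,1,280,-640,0,-24,1,298,-682,0,-24,1,298,-682,0,-24,1,298,-682,0,-24,1,298,-682,0,-24,1,298,-682,0,-24]'
python3 - <<'E'
from h import *
snap('top','b');st();crop(cv2.imread('pics/b_top.png'),325,120,475,260,5,'c4')
E
```

```text
clock: 1.72
position: [0.5323, -0.1605, 0.2209]
eef_rot: [-0.645, 0.646, -0.29, 0.288]
contact_force: [-0.3, 1.2, 0.6]
finger_gap: 0.0918
t 1.77 pos [0.5323, -0.1599, 0.2209] q [-0.6448, 0.646, -0.2895, 0.2882] gap 0.0921 F [0.0085, -0.8096, -0.184] T [-0.0764, 0.0411, -0.0174] j [-0.5082, 0.1118, 1.6518, -0.0019, 1.3798, -1.237]
```

View pics/c4.png

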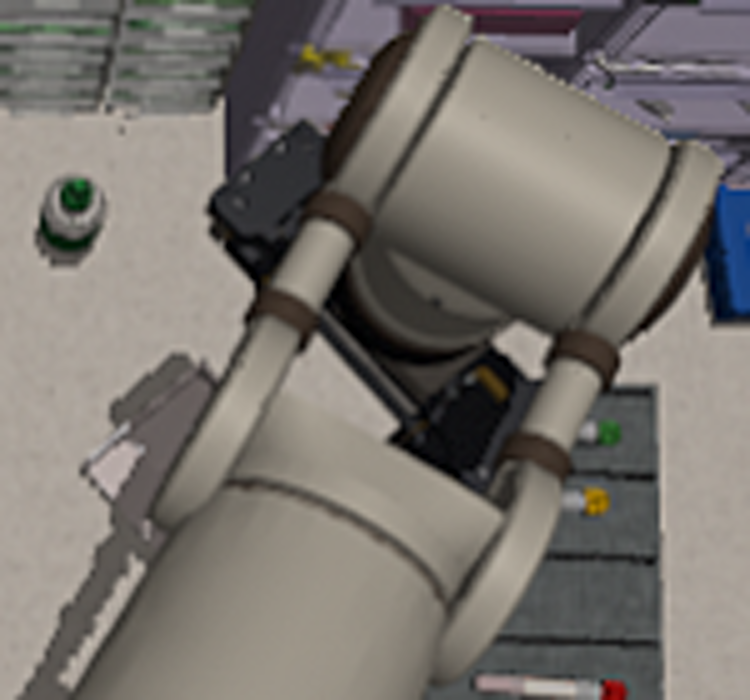

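```bash
python3 -m inch '[1,0,3,-40,0,1,0,3,-85,0,1,0,3,-130,0,1,0,3,-165,0,1,0,3,-179,0,1,0,3,-179,0,1,0,3,-179,0,0,0,3,-179,0,0,0,3,-179,0,0,0,3,-179,0,0,0,3,-179,0,0,0,3,-179,0,0,0,3,-179,0]'
python3 - <<'E'
from h import *
snap('top','c');snap('scene','c');st();crop(cv2.imread('pics/c_top.png'),325,140,475,260,5,'c5');crop(cv2.imread('pics/c_scene.png'),250,150,430,330,4,'c6')
E
```

```text
clock: 3.4
position: [0.5322, -0.1569, 0.0419]
eef_rot: [-0.645, 0.646, -0.29, 0.288]
contact_force: [-0.5, -1.4, 1.2]
finger_gap: 0.0436
t 3.5 pos [0.5322, -0.157, 0.0419] q [-0.6448, 0.646, -0.2896, 0.2882] gap 0.0432 F [-0.5367, -0.0729, -0.4285] T [-0.0236, 0.0109, 0.0031] j [-0.5035, 0.3216, 1.7895, -0.0022, 1.0323, -1.2315]
```

View pics/c6.png

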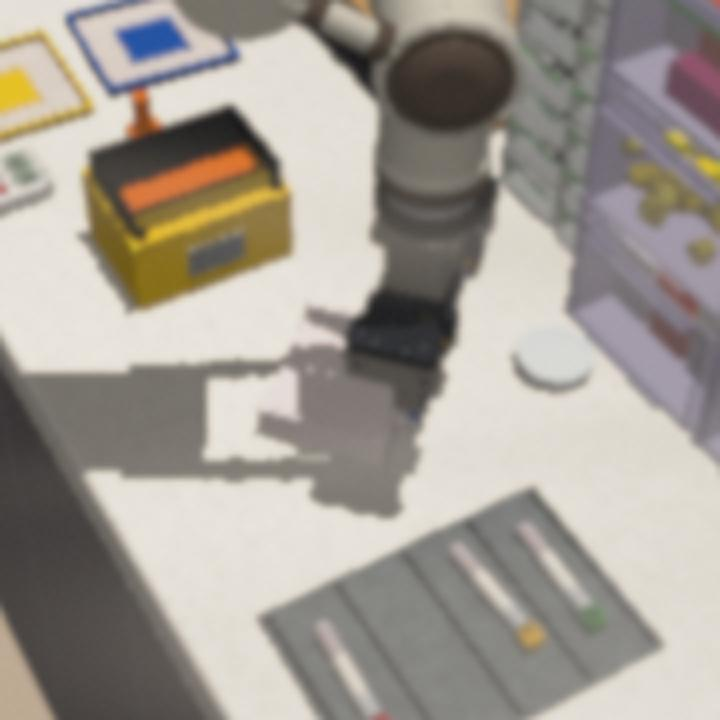

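Gripped: the gap of 43.4 mm matches the 44 mm fin. I'll lift it a little to see whether the tray stays level.

```bash
python3 -m inch '[0,0,0,10,0,0,0,0,25,0,0,0,0,45,0,0,0,0,60,0,0,0,0,60,0,0,0,0,60,0]'
python3 - <<'E'
from h import *
snap('top','d');snap('scene','d');st();crop(cv2.imread('pics/d_top.png'),325,140,475,260,5,'c5');crop(cv2.imread('pics/d_scene.png'),250,150,430,330,4,'c6')
E
```

```text
clock: 4.25
position: [0.5318, -0.1567, 0.1014]
eef_rot: [-0.645, 0.646, -0.29, 0.288]
contact_force: [-0.7, -0.6, -2.9]
finger_gap: 0.0434
t 4.35 pos [0.5316, -0.1566, 0.101] q [-0.6449, 0.6459, -0.2902, 0.2875] gap 0.0437 F [0.2528, 0.1588, -1.3351] T [-0.101, -0.0471, 0.0023] j [-0.5035, 0.2341, 1.7632, -0.002, 1.148, -1.2317]
```

View pics/c6.png

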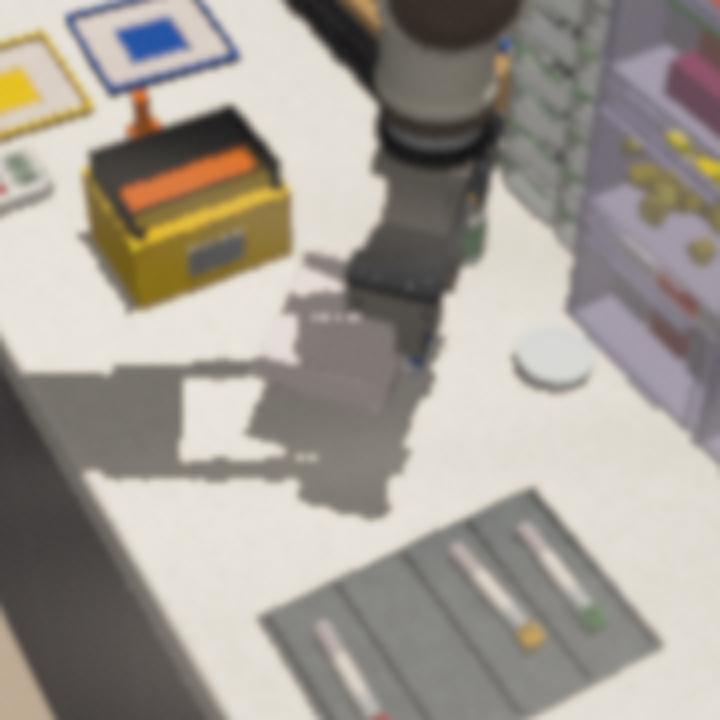

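View pics/c5.png

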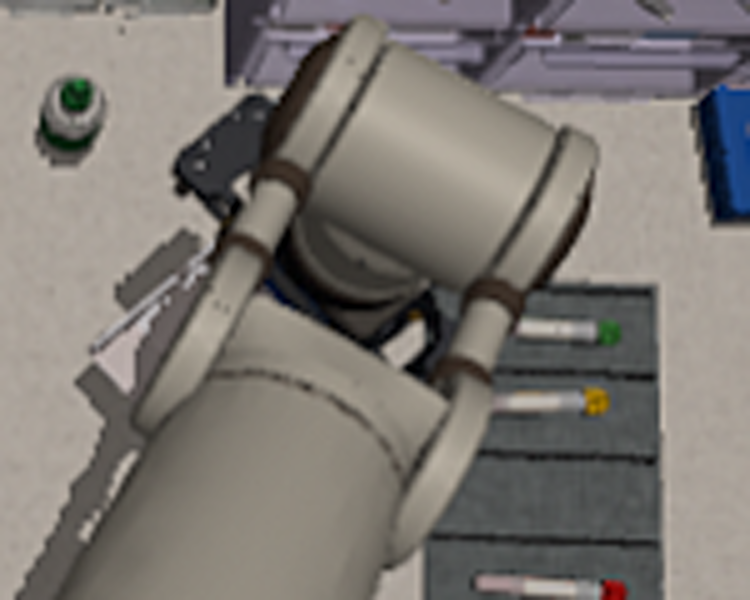

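```bash
python3 -m inch '[0,0,0,-20,0,0,0,0,-40,0,0.40,0,0,-40,0,0.40,0,0,-40,0,0.44,0,0,-40,0,0.44,0,0,-40,0]'
python3 - <<'E'
from h import *
snap('top','e');snap('scene','e');st();crop(cv2.imread('pics/e_scene.png'),250,150,430,330,4,'c6')
E
```

```text
clock: 5.1
position: [0.5321, -0.1568, 0.0617]
eef_rot: [-0.645, 0.646, -0.29, 0.288]
contact_force: [-0.2, 0.4, -2.8]
finger_gap: 0.0436
t 5.2 pos [0.5318, -0.1567, 0.0614] q [-0.6448, 0.646, -0.29, 0.2878] gap 0.0437 F [0.314, 0.3429, -2.1619] T [-0.0867, -0.0535, 0.0278] j [-0.5035, 0.2908, 1.783, -0.0021, 1.0707, -1.2316]
```

View pics/c6.png

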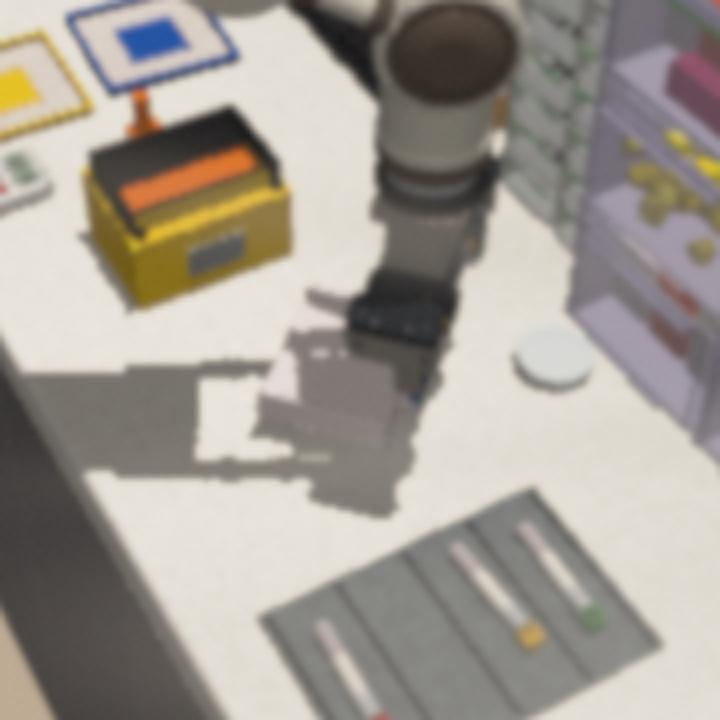

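```bash
for g in 0.46 0.466 0.47; do echo; done; python3 -m inch '[0.46,0,0,0,0,0.46,0,0,0,0]'; python3 -m inch '[0.468,0,0,0,0,0.468,0,0,0,0]';  python3 -m inch '[0.472,0,0,0,0,0.472,0,0,0,0]'
python3 - <<'E'
from h import *
snap('scene','f');st();crop(cv2.imread('pics/f_scene.png'),250,150,430,330,4,'c6')
E
```

```text
clock: 5.45
position: [0.5319, -0.1568, 0.0615]
eef_rot: [-0.645, 0.646, -0.29, 0.288]
contact_force: [0.3, -0.9, -2.2]
finger_gap: 0.0439
clock: 5.7
position: [0.5319, -0.1568, 0.0615]
eef_rot: [-0.645, 0.646, -0.29, 0.288]
contact_force: [-0.3, -0.3, -2.0]
finger_gap: 0.0436
clock: 5.95
position: [0.5318, -0.1567, 0.0615]
eef_rot: [-0.645, 0.646, -0.29, 0.288]
contact_force: [0.0, 0.3, -1.9]
finger_gap: 0.0436
t 6.0 pos [0.5318, -0.1567, 0.0615] q [-0.6448, 0.646, -0.2899, 0.2878] gap 0.0439 F [0.2945, -0.6467, -2.2473] T [-0.0837, -0.0376, 0.0173] j [-0.5035, 0.2907, 1.783, -0.0021, 1.0707, -1.2315]
```

View pics/c6.png

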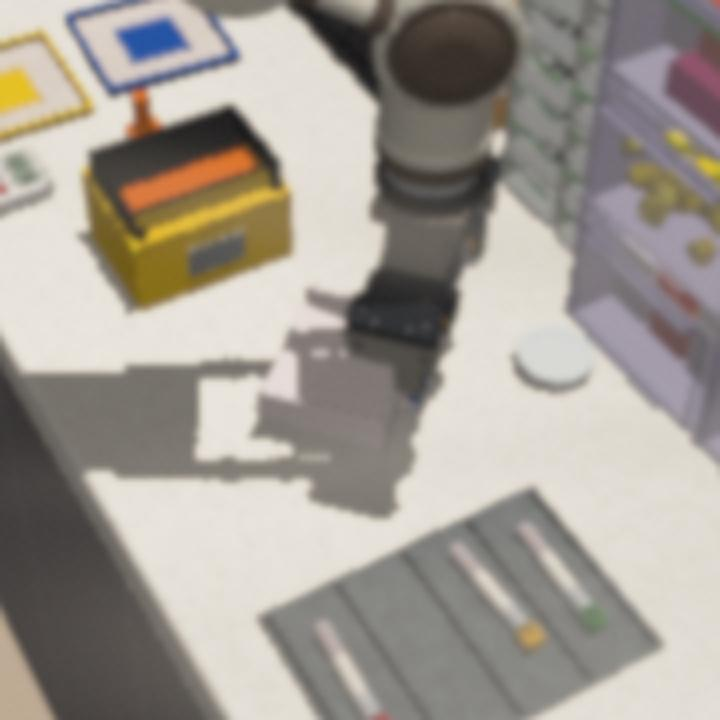

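```bash
python3 -m inch '[0.475,0,0,0,0,0.475,0,0,0,0]'; python3 -m inch '[0.478,0,0,0,0,0.478,0,0,0,0]'
python3 - <<'E'
from h import *
snap('scene','g');st();crop(cv2.imread('pics/g_scene.png'),250,150,430,330,4,'c6')
E
```

```text
clock: 6.25
position: [0.5319, -0.1567, 0.0615]
eef_rot: [-0.645, 0.646, -0.29, 0.288]
contact_force: [0.7, -0.4, -1.9]
finger_gap: 0.0441
clock: 6.5
position: [0.5319, -0.1568, 0.0616]
eef_rot: [-0.645, 0.646, -0.29, 0.288]
contact_force: [-0.3, 0.1, -1.4]
finger_gap: 0.044
t 6.55 pos [0.5319, -0.1568, 0.0616] q [-0.6448, 0.646, -0.2899, 0.2879] gap 0.0442 F [-0.7817, 0.6105, -0.3691] T [-0.0311, 0.0058, -0.0067] j [-0.5035, 0.2906, 1.7828, -0.0021, 1.0708, -1.2315]
```

View pics/c6.png

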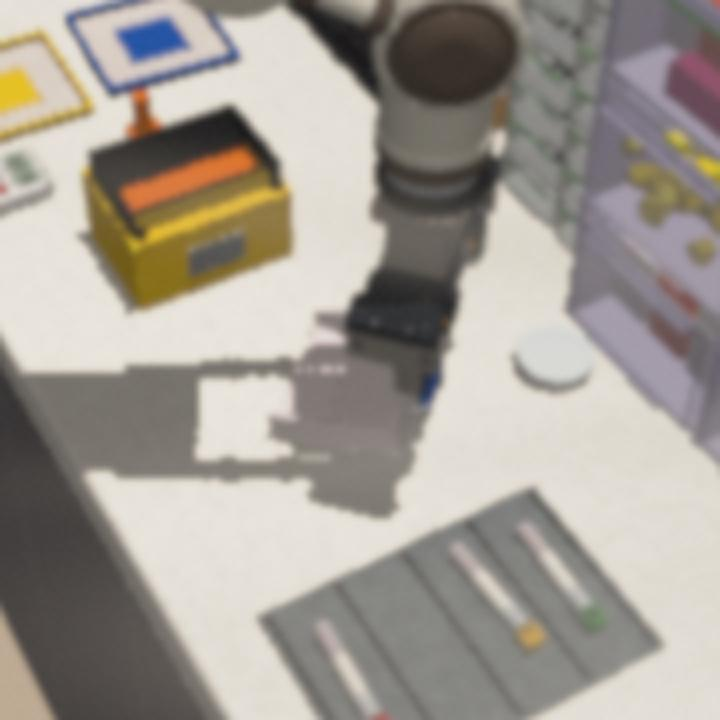

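```bash
python3 -m inch '[0.477,0,0,5,0,0.477,0,0,15,0,0.477,0,0,30,0,0.477,0,0,45,0,0.477,0,0,60,0,0.477,0,0,60,0]'
python3 - <<'E'
from h import *
snap('scene','g2');st();crop(cv2.imread('pics/g2_scene.png'),250,150,430,330,4,'c6')
E
```

```text
clock: 7.3
position: [0.5331, -0.1574, 0.1236]
eef_rot: [-0.645, 0.646, -0.289, 0.289]
contact_force: [0.5, -0.0, -2.4]
finger_gap: 0.0438
t 7.35 pos [0.5324, -0.157, 0.1224] q [-0.6448, 0.646, -0.2893, 0.2885] gap 0.0438 F [-0.5749, 0.2352, -2.9455] T [-0.0697, -0.0153, -0.0217] j [-0.5035, 0.2067, 1.7487, -0.002, 1.1872, -1.2318]
```

View pics/c6.png

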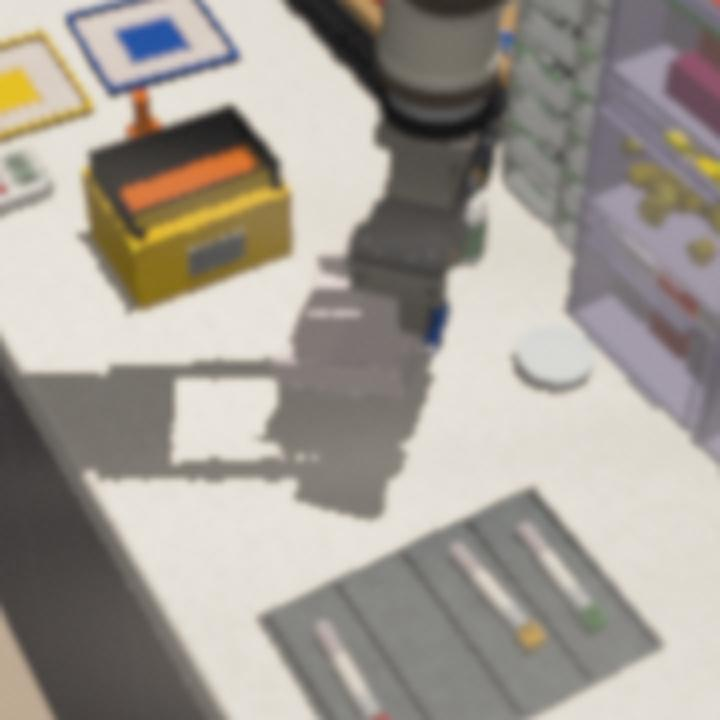

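```bash
python3 -m inch '[0.477,0,0,-20,0,0.477,0,0,-40,0,0.477,0,0,-50,0,0.477,0,0,-58,0,0.477,0,0,-66,0,0.477,0,0,-74,0,0.477,0,0,-80,0,0.477,0,0,-81,0,0.477,0,0,-81,0,0.6,0,0,-81,0,0.8,0,0,-81,0,1,0,0,-81,0,1,0,0,-81,0,1,0,0,-60,0,1,0,0,-20,0,1,0,0,40,0,1,0,0,90,0,1,0,0,90,0]'
python3 - <<'E'
from h import *
st()
E
```

```text
clock: 9.6
position: [0.535, -0.1584, 0.2177]
eef_rot: [-0.645, 0.646, -0.286, 0.292]
contact_force: [-0.3, -0.4, 0.1]
finger_gap: 0.0918
t 9.6 pos [0.535, -0.1584, 0.2177] q [-0.6445, 0.6463, -0.2858, 0.2919] gap 0.0918 F [-0.3195, -0.4039, 0.0616] T [-0.0142, 0.0576, -0.0076] j [-0.5034, 0.1114, 1.6586, -0.0019, 1.3627, -1.2322]
```

```bash
python3 -m inch '[1,0,-40,0,-9,1,0,-80,0,-19,1,-1,-120,0,-29,1,-1,-160,0,-38,1,-1,-172,0,-44,1,-1,-172,0,-44,1,-1,-172,0,-44]'
python3 - <<'E'
from h import *
st();im=snap('top','i');crop(im,325,140,475,280,5,'c7')
E
```

```text
clock: 10.48
position: [0.5337, -0.3294, 0.2166]
eef_rot: [-0.489, 0.493, -0.507, 0.511]
contact_force: [-0.4, 0.5, 0.0]
finger_gap: 0.0922
t 10.47 pos [0.5337, -0.3294, 0.2166] q [-0.4888, 0.4927, -0.5073, 0.5108] gap 0.0922 F [-0.3553, 0.4784, 0.0161] T [-0.0541, 0.0514, -0.0362] j [-0.7424, 0.293, 1.4512, -0.0059, 1.3928, -0.7048]
```

View pics/c7.png

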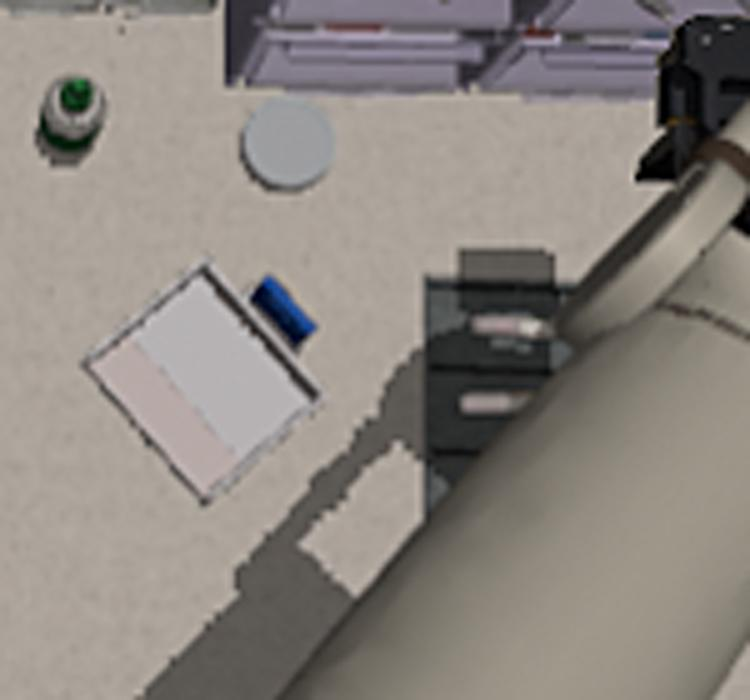

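```bash
python3 - <<'E'
from h import *
A=lambda c:c2p(c,325,140,5)
p,e=fit('top',[[.043,.058,.026],[-.057,.058,.03],[-.057,-.058,.03],[.043,-.058,.026],[.053,0,.064]],A([[205,258],[83,362],[205,502],[321,398],[284,308]]),[.45,-.08,-.7]);print('tray',p,np.degrees(p[2]),e)
E
python3 -m inch '[0.33,0,-2,0,0,0.33,0,-2,-40,0,0.33,0,-2,-90,0,0.33,0,-2,-140,0,0.33,0,-2,-180,0,0.33,0,-2,-198,0,0.33,0,-2,-204,0,0.33,0,-2,-204,0,0.33,0,-2,-204,0,0,0,-2,-204,0,0,0,-2,-204,0,0,0,-2,-204,0]'
```

```text
tray [ 0.50018274 -0.1179092  -0.85101873] -48.75978146920177 0.9407828338314062
clock: 12.02
position: [0.5341, -0.3316, 0.0135]
eef_rot: [-0.489, 0.493, -0.507, 0.511]
contact_force: [0.6, 0.7, 2.9]
finger_gap: 0.0117
```

```bash
python3 -m inch '[0,0,0,20,0,0,0,0,60,0,0,0,20,100,-5,0,-5,60,105,-14,0,-10,100,105,-24,0,-20,140,105,-34,0,-27,180,105,-42,0,-30,205,105,-46.5,0,-30,209,90,-46.5,0,-30,209,55,-46.5,0,-30,209,25,-46.5,0,-30,209,8,-46.5,0,-30,209,5,-46.5,0,-30,209,5,-46.5,0.12,-30,209,5,-46.5,0.25,-30,209,5,-46.5,0.25,-30,209,5,-46.5,0.25,-30,209,5,-46.5,0.25,-30,209,5,-46.5,0.25,-30,209,5,-46.5]'
python3 - <<'E'
from h import *
st()
E
```

```text
clock: 14.52
position: [0.5041, -0.1226, 0.0185]
eef_rot: [-0.247, 0.253, -0.66, 0.663]
contact_force: [0.7, -1.0, 0.8]
finger_gap: 0.0229
t 14.53 pos [0.5041, -0.1226, 0.0185] q [-0.2473, 0.2527, -0.6601, 0.6628] gap 0.0229 F [0.7413, -1.013, 0.7611] T [-0.011, 0.1168, -0.043] j [-0.4666, 0.2824, 1.8968, -0.01, 0.9648, 0.3871]
```

```bash
python3 -m inch '[0.25,0,0,20,0,0.25,0,0,60,0,0.25,0,0,110,0,0.33,-2,-30,130,9,0.33,-6,-70,130,19,0.33,-10,-110,130,29,0.33,-13,-150,130,39,0.33,-17,-190,130,48,0.33,-17,-199,130,51,0.33,-17,-199,130,51,0.33,-17,-199,130,51]'
python3 - <<'E'
from h import *
st();im=snap('top','j');crop(im,325,140,475,280,5,'c7')
E
```

```text
clock: 15.9
position: [0.4871, -0.3209, 0.1484]
eef_rot: [-0.508, 0.512, -0.487, 0.492]
contact_force: [-0.2, -0.5, -0.3]
finger_gap: 0.0308
t 15.9 pos [0.4871, -0.3209, 0.1484] q [-0.5085, 0.5121, -0.4873, 0.4917] gap 0.0308 F [-0.2251, -0.4678, -0.3028] T [-0.0551, 0.0624, 0.0191] j [-0.7868, 0.2413, 1.6527, -0.0053, 1.2413, -0.8267]
```

View pics/c7.png

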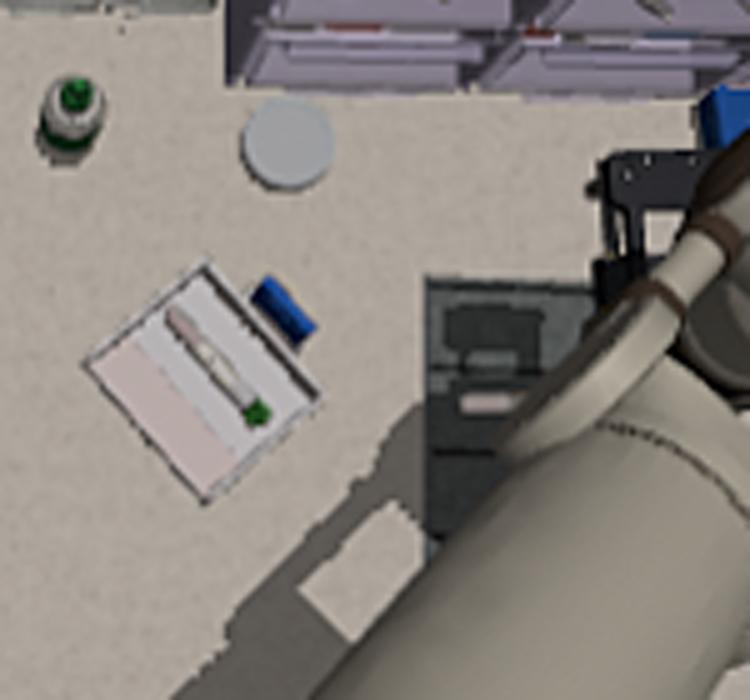

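```bash
python3 -m inch '[0.33,0,0,-50,0,0.33,0,0,-100,0,0.33,0,0,-128,0,0.33,0,0,-136,0,0.33,0,0,-136,0,0.33,0,0,-136,0,0,0,0,-136,0,0,0,0,-136,0,0,0,0,-136,0]';  python3 - <<'E'
from h import *
st()
E
```

```text
clock: 17.08
position: [0.4874, -0.3209, 0.0127]
eef_rot: [-0.509, 0.512, -0.487, 0.492]
contact_force: [-0.1, 0.6, 0.4]
finger_gap: 0.0112
t 17.07 pos [0.4874, -0.3209, 0.0127] q [-0.5086, 0.5122, -0.487, 0.4918] gap 0.0112 F [-0.0958, 0.5645, 0.4356] T [-0.0418, 0.1004, 0.0703] j [-0.7865, 0.4268, 1.7191, -0.0058, 0.9888, -0.8253]
```

```bash
python3 -m inch '[0,0,0,20,0,0,0,0,60,0,0,0,20,100,-5,0,0,60,110,-14,0,-1,100,110,-24,0,-2,140,110,-34,0,-3,180,110,-44,0,-3,215,110,-51,0,-3,221,90,-51,0,-3,221,55,-51,0,-3,221,25,-51,0,-3,221,13,-51,0,-3,221,10,-51,0,-3,221,10,-51,0.12,-3,221,10,-51,0.25,-3,221,10,-51,0.25,-3,221,10,-51,0.25,-3,221,10,-51,0.25,-3,221,40,-51,0.25,-3,221,90,-51]'
python3 - <<'E'
from h import *
st()
E
```

```text
clock: 19.58
position: [0.4827, -0.0992, 0.1019]
eef_rot: [-0.246, 0.254, -0.661, 0.662]
contact_force: [0.9, -0.9, 0.7]
finger_gap: 0.0228
t 19.57 pos [0.4827, -0.0992, 0.1019] q [-0.2461, 0.2538, -0.6612, 0.6616] gap 0.0228 F [0.8593, -0.9127, 0.6507] T [-0.0363, 0.0676, 0.0091] j [-0.443, 0.0851, 1.9304, -0.009, 1.1332, 0.409]
```

```bash
python3 -m inch '[0.33,-10,-20,30,4,0.33,-30,-60,40,14,0.33,-50,-100,40,24,0.33,-70,-140,40,34,0.33,-90,-190,40,42,0.33,-110,-225,40,45,0.33,-110,-231,40,45,0.33,-110,-231,40,45]'
python3 - <<'E'
from h import *
from scipy.spatial.transform import Rotation as R
s=manip.sense();print(R.from_quat(np.roll(s['eef_rot'],-1)).as_matrix()[:,1:].round(3))
st();im=snap('top','k');crop(im,325,140,475,280,5,'c7')
E
```

```text
clock: 20.58
position: [0.3729, -0.3299, 0.1418]
eef_rot: [-0.481, 0.487, -0.514, 0.517]
contact_force: [0.2, 1.6, 0.5]
finger_gap: 0.03
[[-0.004  0.998]
 [-0.009 -0.064]
 [-1.    -0.003]]
t 20.57 pos [0.3729, -0.3299, 0.1418] q [-0.4805, 0.4871, -0.5142, 0.5172] gap 0.03 F [0.1931, 1.595, 0.4639] T [-0.0283, 0.0489, 0.0354] j [-0.9619, 0.0342, 1.8969, -0.0091, 1.205, -0.8949]
```

View pics/c7.png

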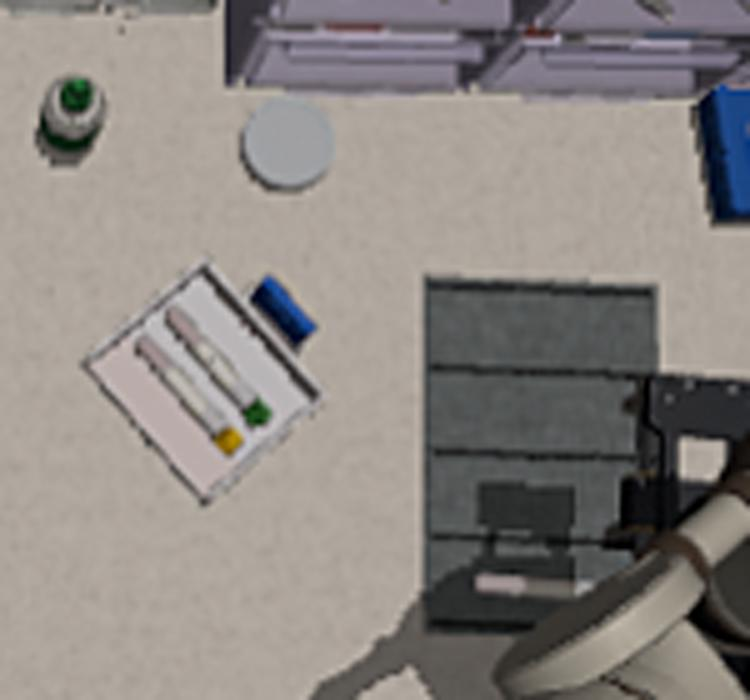

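```bash
python3 -m inch '[0.33,0,0,-50,0,0.33,0,0,-100,0,0.33,0,0,-122,0,0.33,0,0,-129,0,0.33,0,0,-129,0,0.33,0,0,-129,0,0,0,0,-129,0,0,0,0,-129,0,0,0,0,-129,0]';  python3 - <<'E'
from h import *
st()
E
```

```text
clock: 21.75
position: [0.3733, -0.3296, 0.013]
eef_rot: [-0.481, 0.487, -0.514, 0.517]
contact_force: [0.9, 1.1, 1.6]
finger_gap: 0.0114
t 21.75 pos [0.3733, -0.3296, 0.013] q [-0.4808, 0.4873, -0.5138, 0.5171] gap 0.0114 F [0.9227, 1.0707, 1.623] T [0.0296, -0.0128, 0.0196] j [-0.961, 0.2404, 1.9635, -0.0106, 0.9317, -0.892]
```

```bash
python3 -m inch '[0,0,0,20,0,0,0,0,60,0,0,10,20,100,-4,0,30,60,110,-12,0,55,100,110,-22,0,80,140,110,-32,0,105,180,110,-40,0,124,210,110,-45,0,124,215,95,-45,0,124,215,60,-45,0,124,215,30,-45,0,124,215,18,-45,0,124,215,17,-45,0,124,215,17,-45,0.1,124,215,17,-45,0.22,124,215,17,-45,0.25,124,215,17,-45,0.25,124,215,17,-45,0.25,124,215,40,-45,0.25,124,215,90,-45]'; python3 -m inch '[0.5,-10,-20,40,0,0.5,-40,-60,60,0,0.5,-90,-120,60,0,0.5,-130,-180,60,0,0.5,-130,-180,60,0]'
python3 - <<'E'
from h import *
st();im=snap('top','l');crop(im,325,140,475,280,5,'c7')
E
```

```text
clock: 24.25
position: [0.4952, -0.1136, 0.1016]
eef_rot: [0.245, -0.255, 0.663, -0.66]
contact_force: [1.1, -0.4, 0.6]
finger_gap: 0.0227
clock: 24.88
position: [0.3635, -0.2958, 0.1619]
eef_rot: [0.244, -0.254, 0.663, -0.661]
contact_force: [-0.0, 0.2, -0.6]
finger_gap: 0.0459
t 24.88 pos [0.3635, -0.2958, 0.1619] q [0.2438, -0.2541, 0.6627, -0.6609] gap 0.0459 F [-0.0072, 0.1605, -0.5947] T [-0.0952, 0.1052, -0.0112] j [-0.9326, -0.0577, 1.9454, -0.014, 1.2603, -0.077]
```

View pics/c7.png

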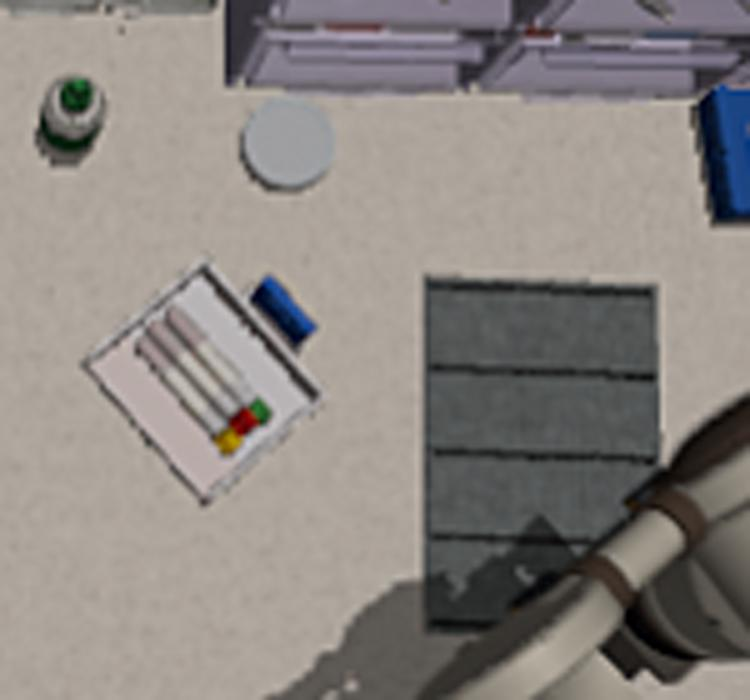

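Run:
```python
from h import *
im=cv2.imread('pics/l_top.png');crop(im,255,185,325,255,8,'c8')
f=lambda bx,by,z:pix('top',[.46679+.0265*bx-.9996*by,.09121+.9996*bx+.0265*by,z])[0]
for bx in(.078,.082,.086): print(bx,(f(bx,0,.102)-[255,185]+.5)*8-.5)
print((f(.016,0,.073)-[255,185]+.5)*8-.5,(f(-.016,0,.073)-[255,185]+.5)*8-.5)
```

```text
0.078 [126.25517786 278.48660502]
0.082 [115.13187604 277.9735489 ]
0.086 [104.00997923 277.46036624]
[303.76663744 295.95469499] [390.65553236 299.93333706]
```

View pics/c8.png

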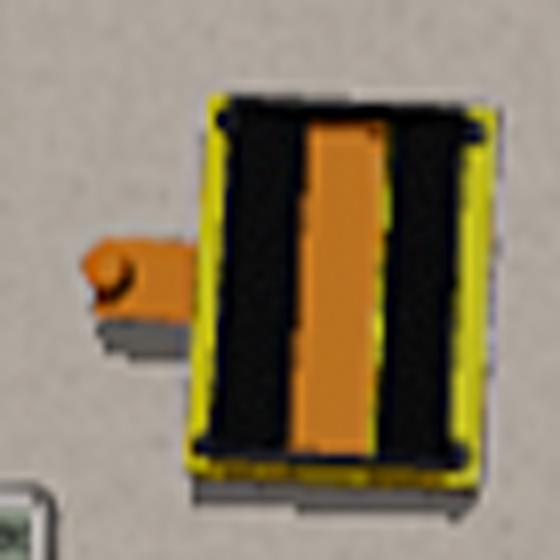

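```bash
python3 -m inch '[0.5,5,30,30,4,0.5,15,80,40,12,0.5,30,130,40,20,0.5,45,180,40,28,0.5,55,230,40,34,0.5,65,280,40,40,0.5,80,330,40,45,0.5,90,380,40,47,0.5,100,430,40,47,0.5,108,471,40,47,0.5,108,471,40,47,0.5,108,471,0,47,0.5,108,471,-40,47,0.5,108,471,-65,47,0.5,108,471,-74,47,0.5,108,471,-74,47,0.5,108,471,-74,47]'
python3 - <<'E'
from h import *
st();im=snap('scene','m');crop(im,230,130,400,260,4,'c9')
E
```

```text
clock: 27.05
position: [0.4718, 0.1738, 0.0893]
eef_rot: [-0.487, 0.497, -0.506, 0.51]
contact_force: [0.6, 0.3, 0.4]
finger_gap: 0.0459
t 27.05 pos [0.4718, 0.1738, 0.0893] q [-0.4873, 0.4966, -0.5057, 0.5101] gap 0.0459 F [0.6216, 0.2815, 0.4368] T [-0.0792, 0.0534, 0.036] j [0.1204, 0.1298, 1.9098, -0.0145, 1.1087, 0.1587]
```

View pics/c9.png

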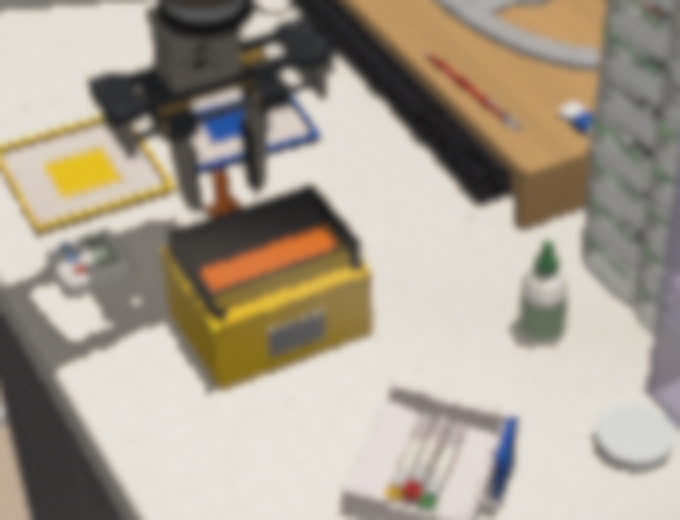

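```bash
python3 -m inch '[0,0,0,0,0,0,0,0,0,0,0,0,0,0,0,0,0,0,0,0]'; python3 -m inch '[0,0,5,0,0,0,0,12,0,0,0,0,18,0,0,0,1,25,0,0,0,1,31,0,0,0,1,35,0,0,0,1,37,0,0,0,1,37,0,0]'
python3 - <<'E'
from h import *
st();im=snap('top','n');crop(im,235,185,325,255,8,'c8')
E
```

```text
clock: 27.6
position: [0.4716, 0.1739, 0.0894]
eef_rot: [-0.487, 0.497, -0.506, 0.51]
contact_force: [-2.2, 0.1, 2.8]
finger_gap: 0.0151
clock: 28.6
position: [0.4725, 0.2077, 0.0893]
eef_rot: [-0.485, 0.499, -0.504, 0.511]
contact_force: [-2.2, -16.2, 3.8]
finger_gap: 0.0152
t 28.6 pos [0.4725, 0.2077, 0.0893] q [-0.4854, 0.4992, -0.5039, 0.5111] gap 0.0152 F [-2.2215, -16.1605, 3.7747] T [-2.6489, 0.2717, 0.0365] j [0.1918, 0.1667, 1.8682, -0.0213, 1.1175, 0.2316]
```

View pics/c8.png

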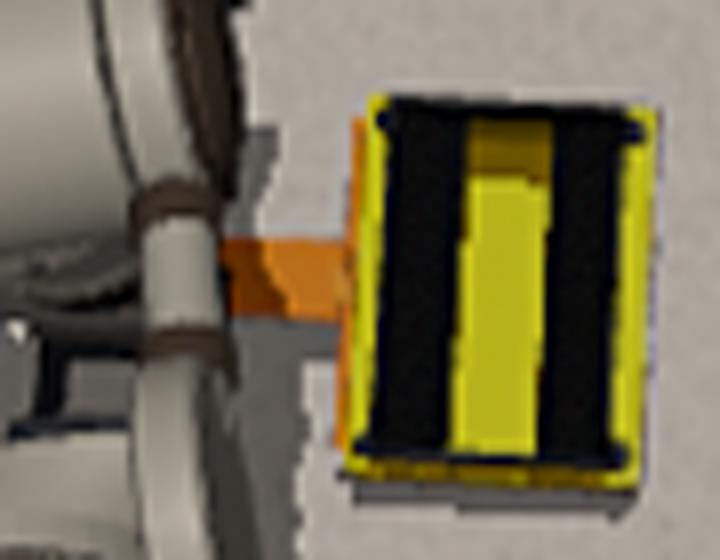

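```bash
python3 -m inch '[0,0,-1,0,0,0.3,0,-1,0,0,0.5,0,-1,0,0,0.5,0,-1,0,0,0.5,0,-1,0,0,0.5,0,-1,30,0,0.5,0,-1,80,0,0.5,0,-1,120,0,0.5,0,-1,120,0]'
python3 - <<'E'
from h import *
from scipy.spatial.transform import Rotation as R
s=manip.sense();print(R.from_quat(np.roll(s['eef_rot'],-1)).as_matrix().round(3))
st()
E
```

```text
clock: 29.78
position: [0.4749, 0.2073, 0.2133]
eef_rot: [-0.488, 0.497, -0.503, 0.513]
contact_force: [0.8, 0.1, 0.0]
finger_gap: 0.0461
[[-0.031  0.001  1.   ]
 [-0.999 -0.019 -0.031]
 [ 0.019 -1.     0.001]]
t 29.77 pos [0.4749, 0.2073, 0.2133] q [-0.4878, 0.4968, -0.5025, 0.5126] gap 0.0461 F [0.793, 0.0628, 0.0174] T [-0.077, 0.0447, 0.0684] j [0.1898, 0.0235, 1.7602, -0.0194, 1.3609, 0.2244]
```

```bash
python3 -m inch '[1,5,-30,0,4,1,10,-80,0,12,1,20,-130,0,20,1,30,-180,0,28,1,40,-230,0,36,1,50,-280,0,41,1,57,-330,0,43,1,60,-360,0,43,1,60,-365,0,43,1,60,-365,0,43,1,60,-365,0,43]'
python3 - <<'E'
from h import *
st();im=snap('scene','o');crop(im,250,150,430,330,4,'c6')
E
```

```text
clock: 31.15
position: [0.5347, -0.1564, 0.2129]
eef_rot: [-0.642, 0.646, -0.285, 0.297]
contact_force: [0.4, -0.3, 0.0]
finger_gap: 0.0922
t 31.15 pos [0.5347, -0.1564, 0.2129] q [-0.642, 0.6465, -0.2853, 0.2974] gap 0.0922 F [0.3688, -0.2517, 0.0406] T [-0.0186, 0.0376, 0.0226] j [-0.4986, 0.1066, 1.6736, -0.0051, 1.3438, -1.2188]
```

View pics/c6.png

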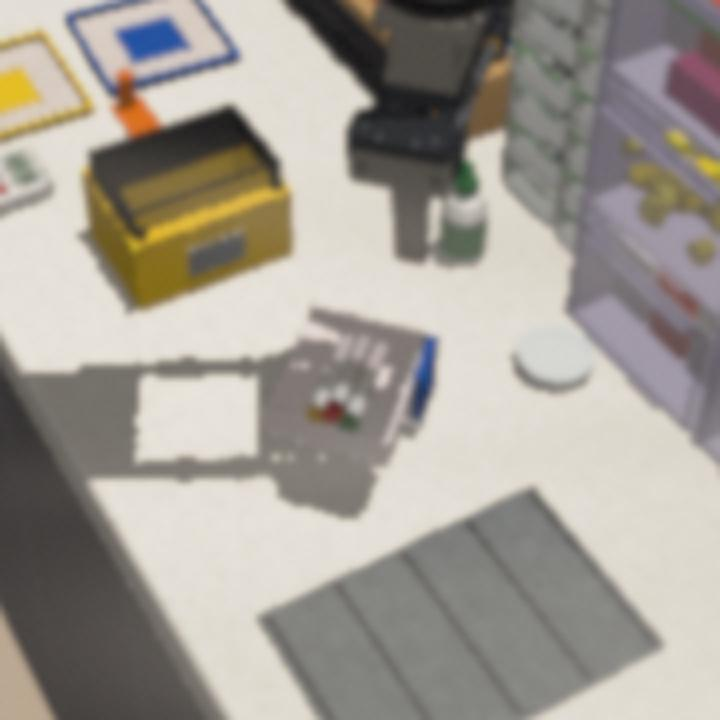

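```bash
python3 - <<'E'
from h import *
print((pix('scene',[[.5351,-.1578,.064],[.5351+.022*.752,-.1578+.022*.659,.064],[.5351-.022*.752,-.1578-.022*.659,.064]])-[250,150]+.5)*4-.5)
E
python3 -m inch '[1,0,-1,-40,0,1,0,-1,-85,0,1,0,-1,-130,0,1,0,-1,-160,0,1,0,-1,-172,0,1,0,-1,-172,0,1,0,-1,-172,0,0,0,-1,-172,0,0,0,-1,-172,0,0,0,-1,-172,0,0,0,-1,-172,0,0,0,-1,-172,0,0,0,-1,-172,0]'
```

```text
[[424.62511429 353.4844742 ]
 [432.5736061  332.45007652]
 [416.45968154 375.10030197]]
clock: 32.83
position: [0.5347, -0.1576, 0.0411]
eef_rot: [-0.642, 0.647, -0.285, 0.297]
contact_force: [0.2, 0.5, -0.1]
finger_gap: 0.0436
```

```bash
python3 -m inch '[0,0,0,3,0,0,0,0,10,0,0,0,0,22,0,0,0,0,37,0,0,0,0,52,0,0,0,0,70,0,0,0,0,90,0,0,0,0,110,0,0,0,0,128,0,0,0,0,142,0,0,0,0,148,0,0,0,0,148,0]';python3 - <<'E'
from h import *
st();im=snap('scene','p');crop(im,250,130,430,310,4,'c6')
E
```

```text
clock: 34.33
position: [0.5348, -0.1576, 0.1892]
eef_rot: [-0.642, 0.647, -0.285, 0.298]
contact_force: [-0.4, 0.7, -2.7]
finger_gap: 0.0437
t 34.33 pos [0.5348, -0.1576, 0.1892] q [-0.642, 0.6466, -0.2851, 0.2975] gap 0.0437 F [-0.4049, 0.7317, -2.7137] T [-0.1179, -0.04, 0.0122] j [-0.5003, 0.1273, 1.699, -0.0054, 1.2972, -1.2204]
```

View pics/c6.png

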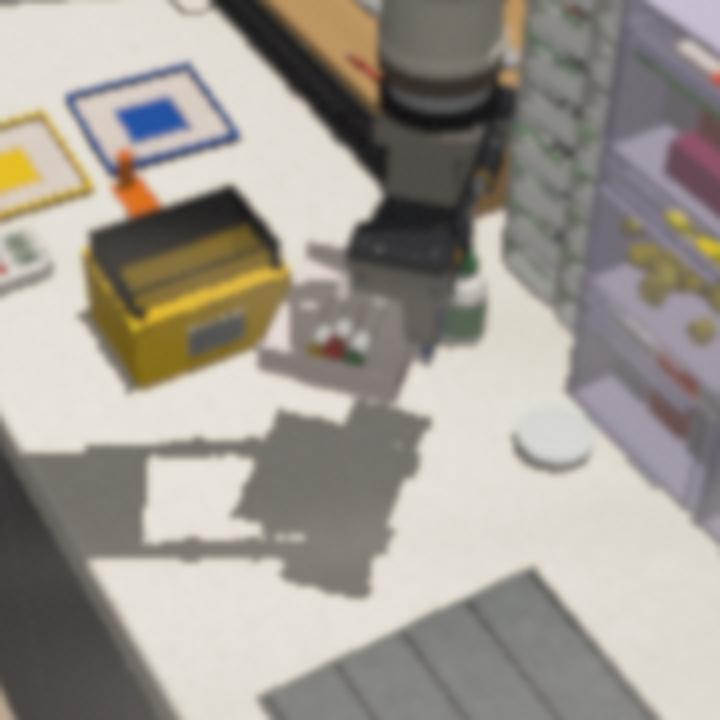

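```bash
python3 -m inch '[0,-1,3,0,-1,0,-3,9,0,-2.5,0,-7,18,0,-5,0,-11,29,0,-8,0,-15,41,0,-11,0,-20,54,0,-14,0,-25,67,0,-17,0,-30,81,0,-20,0,-35,95,0,-23,0,-40,109,0,-26,0,-45,123,0,-29,0,-50,137,0,-32,0,-55,151,0,-35,0,-59,163,0,-37.5,0,-63,174,0,-40,0,-66,183,0,-41.5,0,-68.5,188,0,-42.3,0,-69.5,191,0,-42.7,0,-69.5,191,0,-42.7]';python3 - <<'E'
from h import *
st();im=snap('scene','q');crop(im,230,110,400,270,4,'c6');im=snap('top','q');crop(im,245,150,395,270,5,'c7')
E
```

```text
clock: 36.75
position: [0.4649, 0.0336, 0.1885]
eef_rot: [-0.49, 0.498, -0.501, 0.51]
contact_force: [-0.7, 0.4, -3.6]
finger_gap: 0.0438
t 36.75 pos [0.4649, 0.0336, 0.1885] q [-0.4897, 0.4984, -0.5012, 0.5105] gap 0.0438 F [-0.6967, 0.3734, -3.5662] T [-0.1058, 0.1112, 0.0187] j [-0.1758, -0.1006, 1.9307, -0.0181, 1.3081, -0.1475]
```

View pics/c6.png

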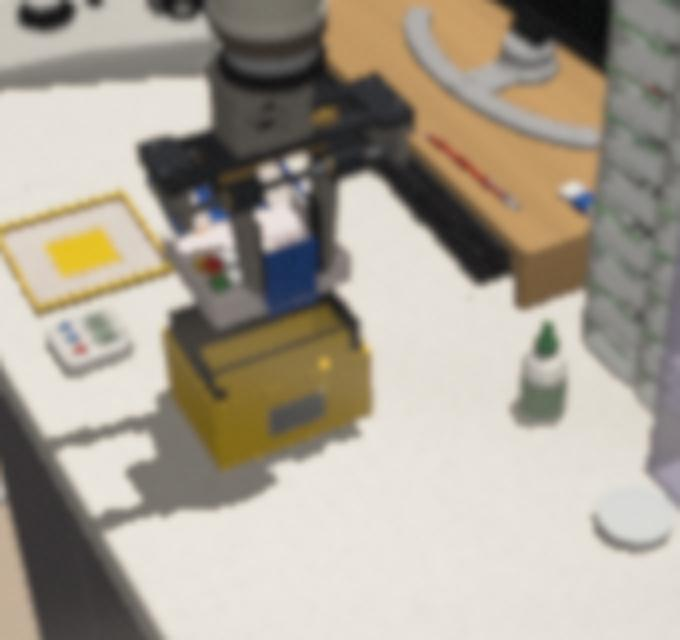

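View pics/c7.png

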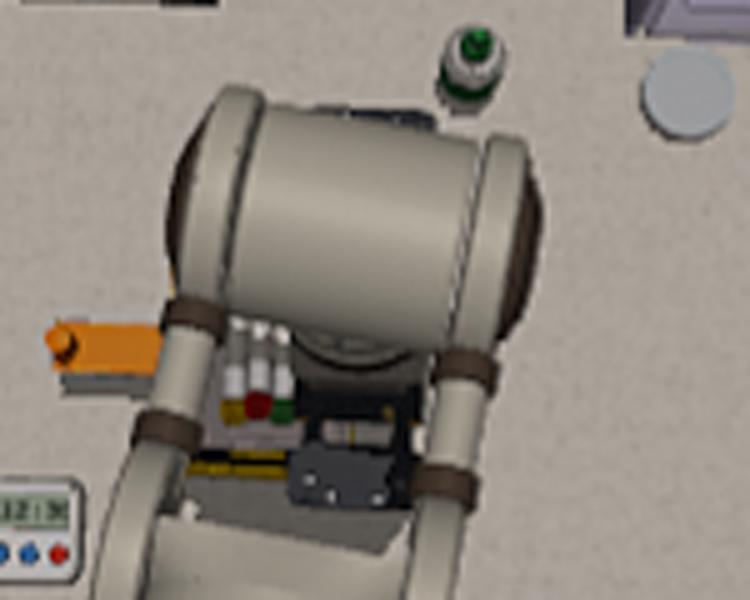

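```bash
python3 -m inch '[0.47,0,0,0,0,0.47,0,0,0,0,0.476,0,0,0,0,0.478,0,0,0,0,0.47,0,0,0,0]';python3 - <<'E'
from h import *
st();im=snap('scene','r');crop(im,230,110,400,270,4,'c6')
E
```

```text
clock: 37.48
position: [0.465, 0.0334, 0.1886]
eef_rot: [-0.49, 0.498, -0.501, 0.511]
contact_force: [-0.0, 0.1, -2.2]
finger_gap: 0.0435
t 37.48 pos [0.465, 0.0334, 0.1886] q [-0.4897, 0.4983, -0.5013, 0.5106] gap 0.0435 F [-0.0409, 0.1458, -2.1629] T [-0.1608, 0.0497, 0.0488] j [-0.1762, -0.1005, 1.9304, -0.0182, 1.3081, -0.1477]
```

View pics/c6.png

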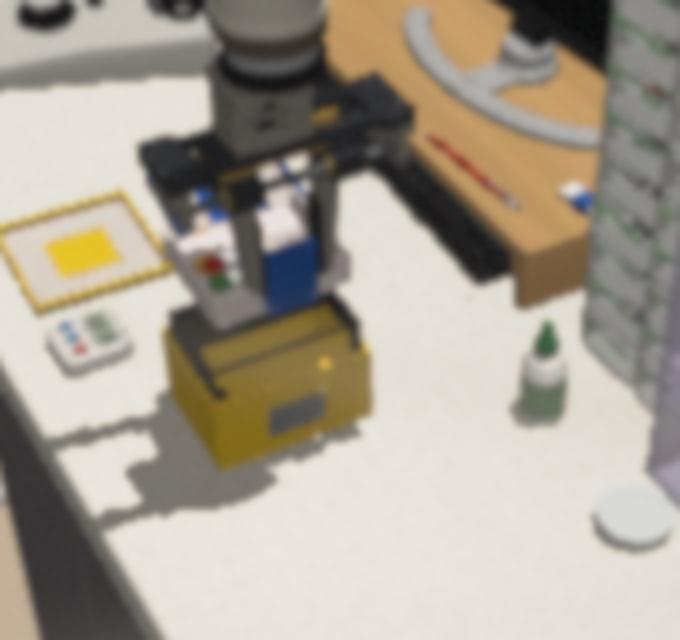

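```bash
python3 -m inch '[0.478,0,0,0,0,0.478,0,0,0,0,0.478,0,0,0,0,0.46,0,0,0,0]';python3 - <<'E'
from h import *
st();im=snap('scene','s');crop(im,230,110,400,270,4,'c6')
E
```

```text
clock: 38.02
position: [0.465, 0.0334, 0.1886]
eef_rot: [-0.49, 0.498, -0.501, 0.511]
contact_force: [-0.6, 0.6, -2.6]
finger_gap: 0.0435
t 38.02 pos [0.465, 0.0334, 0.1886] q [-0.4897, 0.4982, -0.5012, 0.5106] gap 0.0435 F [-0.5553, 0.605, -2.5599] T [-0.0536, 0.0882, 0.0074] j [-0.1762, -0.1005, 1.9304, -0.0181, 1.3081, -0.1477]
```

View pics/c6.png

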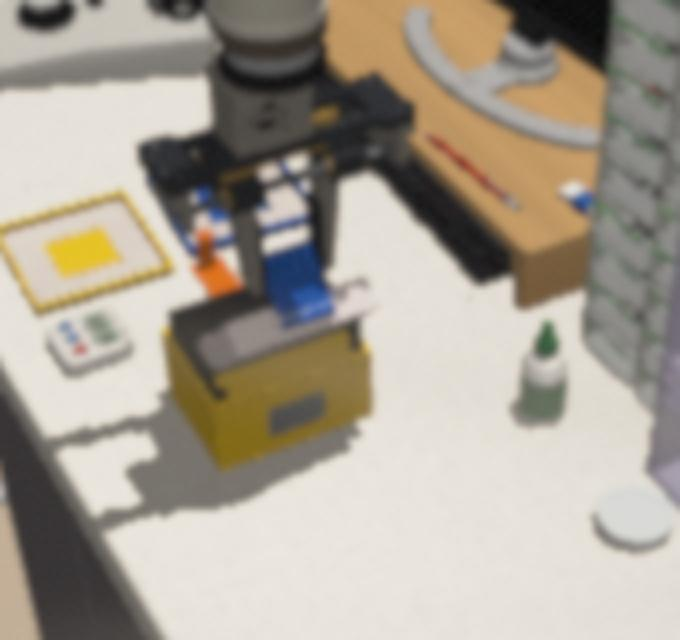

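Run:
```python
from h import *
im=snap('top','t');crop(im,245,170,345,270,7,'c7');im=cv2.imread('pics/s_scene.png');crop(im,260,150,340,240,8,'c6')
```

```text
(no output)
```

View pics/c7.png

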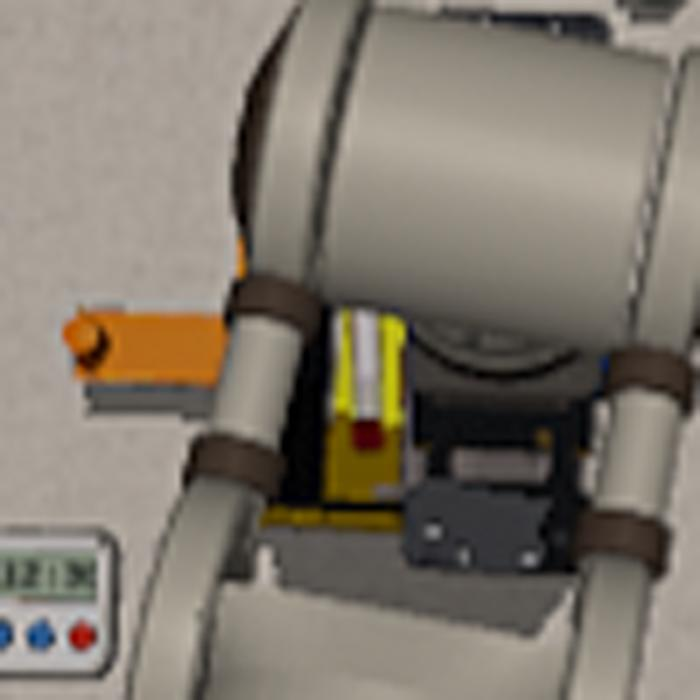

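View pics/c6.png

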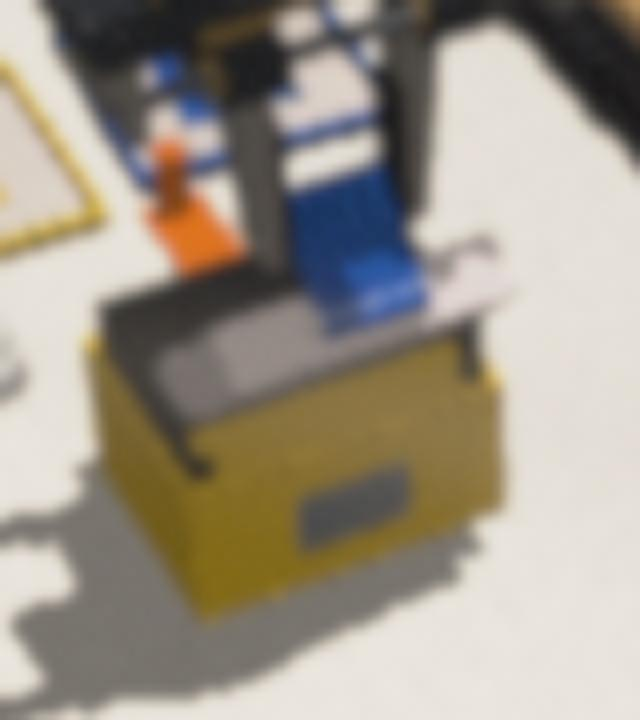

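```bash
python3 -m inch '[0.46,0,6,4,0,0.46,0,-4,4,0,0.46,0,6,4,0,0.46,0,-4,4,0,0.46,0,0,30,0,0.46,0,0,70,0,0.46,0,0,90,0,0.46,0,0,90,0]';python3 - <<'E'
from h import *
st();im=snap('scene','u');crop(im,240,90,360,240,5,'c6');im=snap('top','u');crop(im,245,140,385,270,5,'c7')
E
```

```text
clock: 39.12
position: [0.4661, 0.0328, 0.2803]
eef_rot: [-0.49, 0.498, -0.5, 0.512]
contact_force: [0.1, -0.8, -2.2]
finger_gap: 0.0439
t 39.12 pos [0.4661, 0.0328, 0.2803] q [-0.4904, 0.4975, -0.5001, 0.5117] gap 0.0439 F [0.1082, -0.7828, -2.1679] T [-0.0359, 0.0847, -0.003] j [-0.1769, -0.1661, 1.8073, -0.0178, 1.4929, -0.1516]
```

View pics/c7.png

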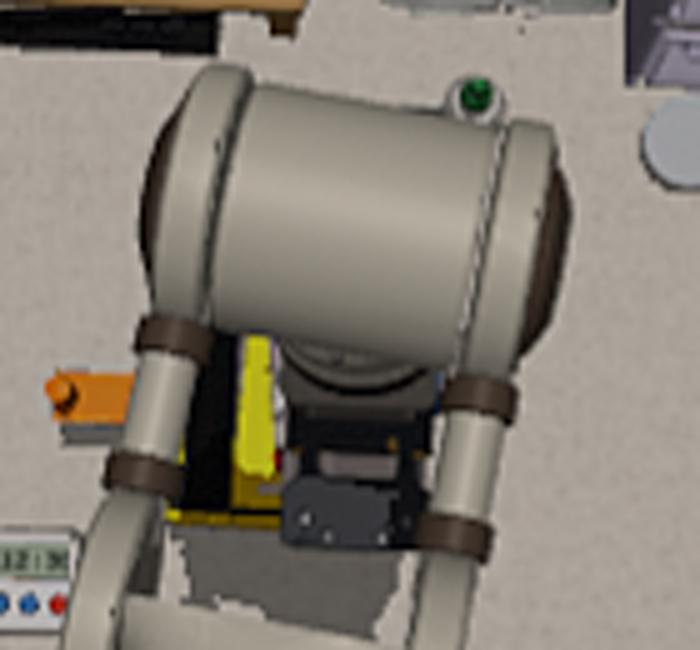

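View pics/c6.png

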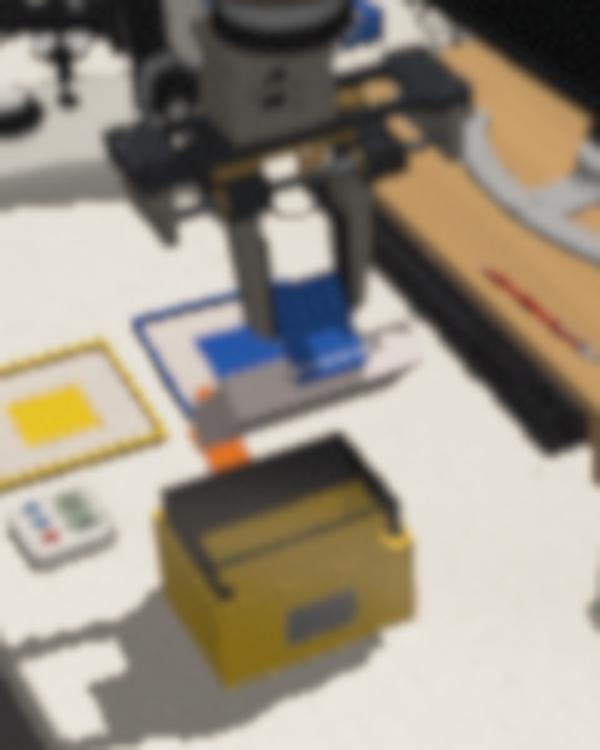

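```bash
python3 -m inch '[0.46,0,-10,10,0,0.46,0,-30,20,0,0.46,0,-55,20,0,0.46,0,-85,20,0,0.46,0,-115,20,0,0.46,0,-140,20,0,0.46,0,-150,20,0,0.46,0,-150,20,0]';python3 - <<'E'
from h import *
st();im=snap('scene','v');crop(im,240,90,400,240,5,'c6');im=snap('top','v');crop(im,255,160,395,270,5,'c7')
E
```

```text
clock: 40.22
position: [0.4644, -0.1171, 0.2973]
eef_rot: [-0.489, 0.498, -0.502, 0.51]
contact_force: [-0.2, 0.5, -2.6]
finger_gap: 0.0435
t 40.23 pos [0.4644, -0.1171, 0.2973] q [-0.4891, 0.4983, -0.5022, 0.5102] gap 0.0435 F [-0.2402, 0.4941, -2.5559] T [-0.0485, 0.0503, -0.0014] j [-0.4893, -0.1402, 1.7513, -0.0159, 1.5237, -0.4636]
```

View pics/c7.png

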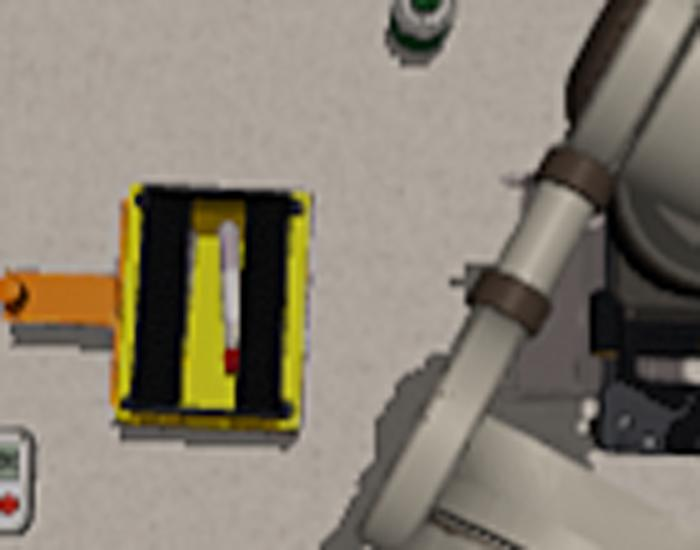

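View pics/c6.png

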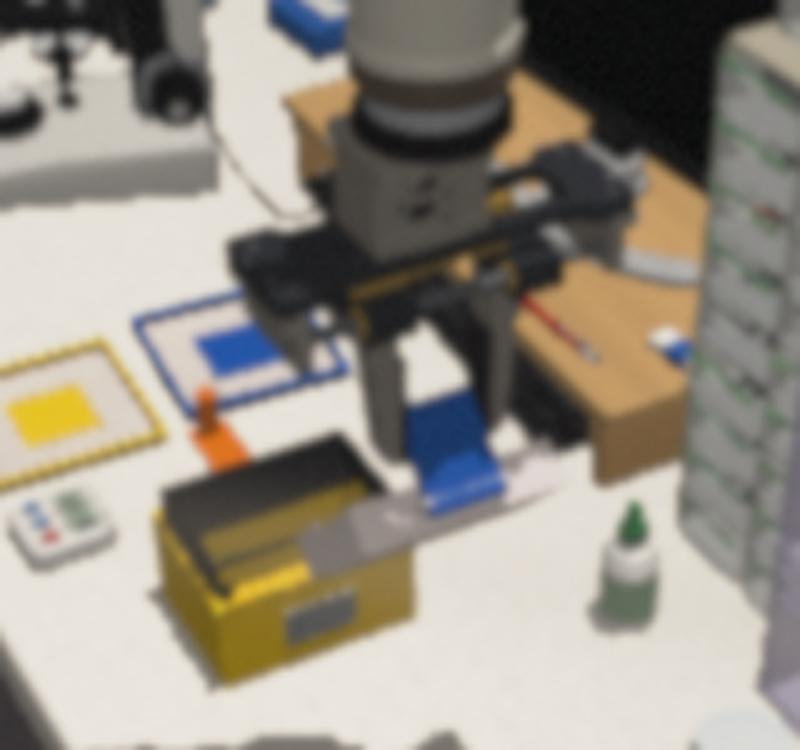

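```bash
python3 -m inch '[0.46,0,0,-30,0,0.46,0,0,-75,0,0.46,0,0,-120,0,0.46,0,0,-150,0,0.477,0,0,-165,0,0.477,0,0,-175,0,0.477,0,0,-185,0,0.477,0,0,-195,0,0.477,0,0,-205,0,0.477,0,0,-215,0,0.477,0,0,-225,0,0.477,0,0,-235,0,0.477,0,0,-245,0,0.477,0,0,-252,0,0.477,0,0,-252,0]';python3 - <<'E'
from h import *
st();im=snap('scene','w');crop(im,260,130,400,270,5,'c6')
E
```

```text
clock: 42.2
position: [0.4641, -0.1159, 0.0447]
eef_rot: [-0.489, 0.499, -0.502, 0.509]
contact_force: [-0.5, -0.0, 0.1]
finger_gap: 0.0437
t 42.2 pos [0.4641, -0.1159, 0.0447] q [-0.4894, 0.4988, -0.5022, 0.5094] gap 0.0437 F [-0.5475, -0.0252, 0.0671] T [-0.0348, 0.0477, 0.0043] j [-0.4875, 0.1357, 2.0079, -0.0187, 0.9925, -0.4538]
```

View pics/c6.png

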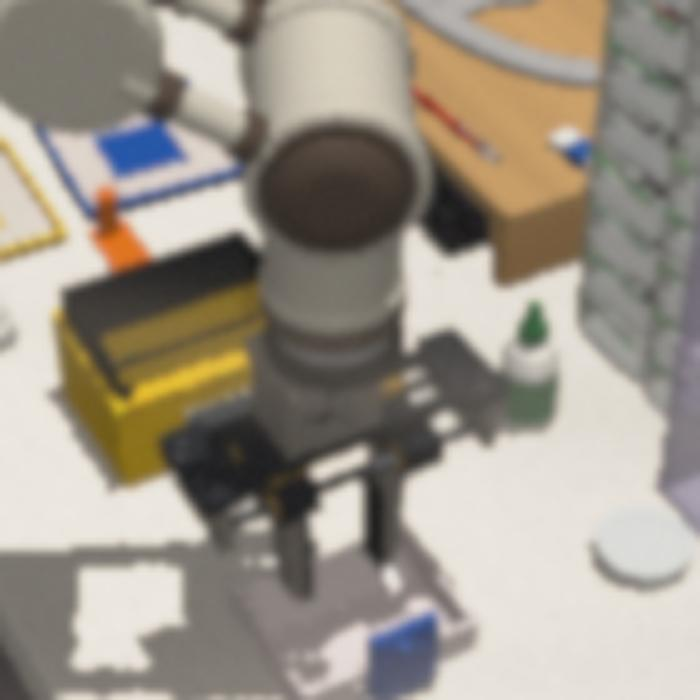

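```bash
python3 -m inch '[0.477,0,0,20,0,0.477,0,0,60,0,0.6,0,0,120,0,0.8,0,0,160,0,1,0,0,190,0]'; python3 -m inch '[1,0,30,30,0,1,0,80,30,0,1,0,140,30,0,1,0,200,30,0,1,0,220,30,0,1,0,220,30,0]';python3 - <<'E'
from h import *
st();im=snap('scene','x');crop(im,240,130,400,280,5,'c6');im=snap('top','x');crop(im,325,140,475,280,5,'c7')
E
```

```text
clock: 42.88
position: [0.4652, -0.1164, 0.2381]
eef_rot: [-0.49, 0.498, -0.501, 0.511]
contact_force: [0.0, -0.3, -0.0]
finger_gap: 0.0718
clock: 43.62
position: [0.4651, 0.1047, 0.2685]
eef_rot: [-0.491, 0.499, -0.5, 0.51]
contact_force: [-0.4, 0.6, -0.2]
finger_gap: 0.0918
t 43.62 pos [0.4651, 0.1047, 0.2685] q [-0.4908, 0.4988, -0.4997, 0.5104] gap 0.0918 F [-0.4471, 0.643, -0.2405] T [-0.0549, 0.0571, -0.0619] j [-0.0201, -0.1301, 1.7983, -0.0188, 1.4706, 0.0022]
```

View pics/c7.png

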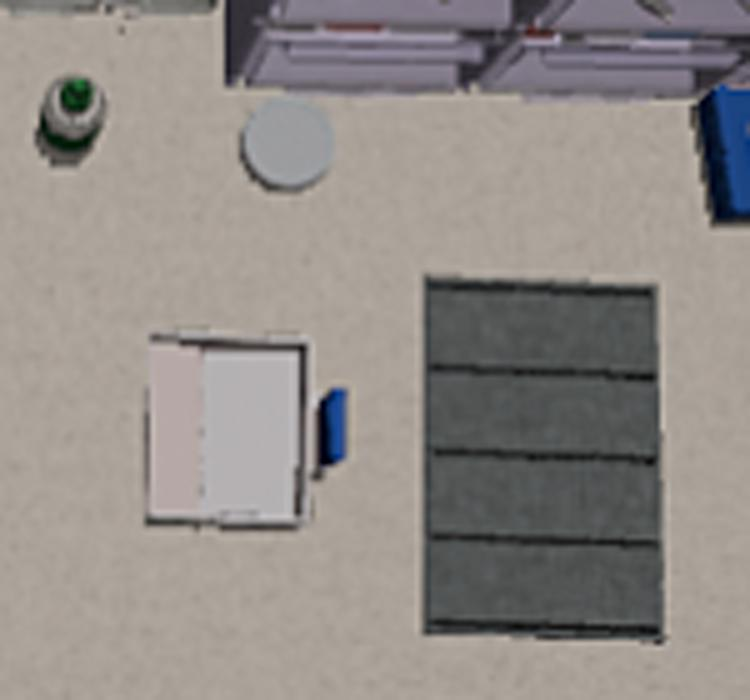

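View pics/c6.png

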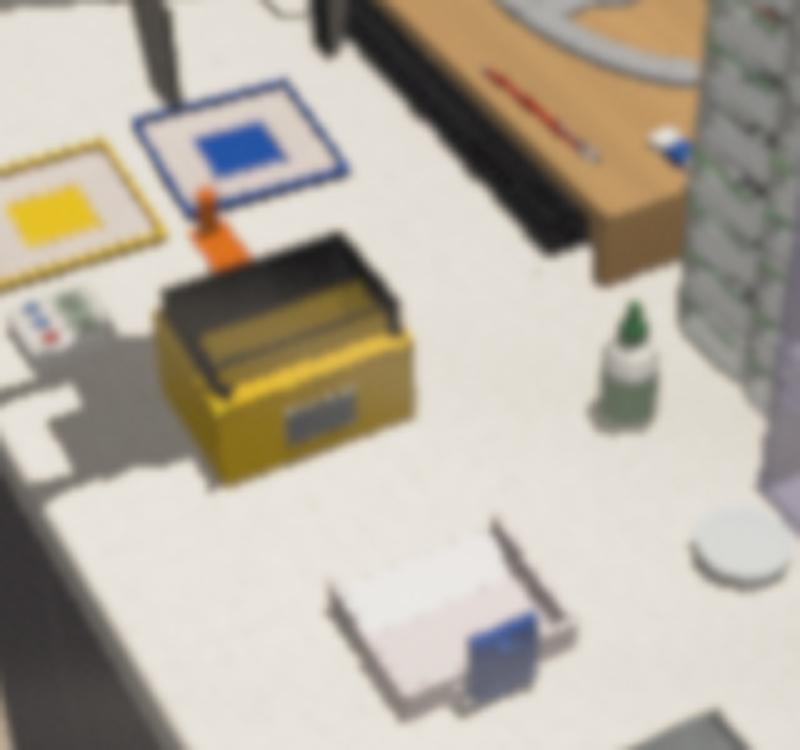

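```bash
python3 - <<'E'
from h import *
A=lambda c:c2p(c,325,140,5)
p,e=fit('top',[[.043,.058,.026],[-.057,.058,.03],[-.057,-.058,.03],[.043,-.058,.026],[.053,0,.064]],A([[307,340],[150,335],[148,522],[303,522],[334,426]]),[.45,-.08,-1.57]);print('tray',p,np.degrees(p[2]),e, p[:2]+.053*np.array([np.cos(p[2]),np.sin(p[2])]))
E
python3 -m inch '[0.5,3,30,0,0,0.5,6,70,0,0,0.5,8,100,0,0,0.5,8,104,0,0,0.5,8,104,-50,0,0.5,8,104,-100,0,0.5,8,104,-145,0,0.5,8,104,-170,0,0.5,8,104,-179,0,0.5,8,104,-179,0,0.5,8,104,-179,0]'; python3 -m inch '[0,0,0,0,0,0,0,0,0,0,0,0,0,0,0,0,0,0,0,0]'
```

```text
tray [ 0.46504545 -0.13407064 -1.58013411] -90.53501546530187 0.9318396969560467 [ 0.46455055 -0.18706833]
clock: 45.1
position: [0.4746, 0.2068, 0.0909]
eef_rot: [-0.491, 0.497, -0.5, 0.512]
contact_force: [0.4, -0.7, 0.2]
finger_gap: 0.046
clock: 45.6
position: [0.4727, 0.207, 0.0909]
eef_rot: [-0.489, 0.499, -0.501, 0.511]
contact_force: [-7.1, -0.4, 6.6]
finger_gap: 0.0151
```

```bash
python3 -m inch '[0,0,-5,0,0,0,0,-12,0,0,0,0,-19,0,0,0,-1,-26,0,0,0,-1,-32,0,0,0,-1,-38,0,0,0,-1,-42,0,0,0,-1,-43,0,0,0,-1,-43,0,0]'
python3 - <<'E'
from h import *
st();im=snap('top','y');crop(im,235,185,325,255,8,'c8')
E
```

```text
clock: 46.72
position: [0.4714, 0.1673, 0.0911]
eef_rot: [-0.491, 0.496, -0.503, 0.509]
contact_force: [-3.8, 16.0, 4.1]
finger_gap: 0.0148
t 46.73 pos [0.4714, 0.1673, 0.0911] q [-0.491, 0.4964, -0.5032, 0.5092] gap 0.0148 F [-3.8095, 15.9982, 4.0801] T [2.7902, 0.797, -0.0206] j [0.1064, 0.1158, 1.9212, -0.0128, 1.1053, 0.1371]
```

View pics/c8.png

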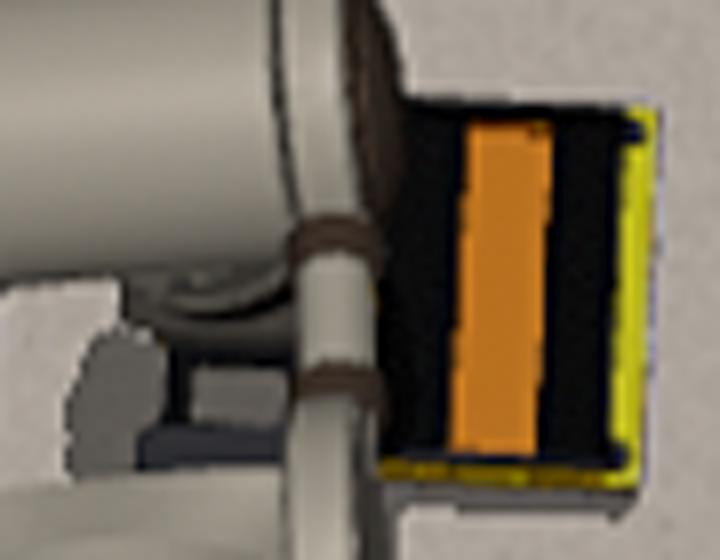

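```bash
python3 -m inch '[0,0,0,0,0,0.3,0,0,0,0,0.5,0,0,0,0,0.5,0,0,0,0,0.5,0,0,0,0,0.5,0,0,40,0,0.5,0,0,90,0,0.5,0,0,140,0,0.5,0,0,150,0]'; python3 -m inch '[1,0,-40,0,0,1,-2,-90,0,0,1,-4,-140,0,0,1,-5,-190,0,0,1,-6,-240,0,0,1,-7,-290,0,0,1,-7,-340,0,0,1,-7,-354,0,0,1,-7,-354,0,0,1,-7,-354,0,0]'
python3 - <<'E'
from h import *
from scipy.spatial.transform import Rotation as R
s=manip.sense();print(R.from_quat(np.roll(s['eef_rot'],-1)).as_matrix().round(3))
st();im=snap('top','z');crop(im,245,170,395,270,5,'c8')
E
```

```text
clock: 47.9
position: [0.4736, 0.1675, 0.2453]
eef_rot: [-0.493, 0.494, -0.501, 0.511]
contact_force: [0.0, -0.2, -0.8]
finger_gap: 0.0458
clock: 49.15
position: [0.4666, -0.1851, 0.2449]
eef_rot: [-0.494, 0.495, -0.501, 0.51]
contact_force: [0.6, 0.3, 0.2]
finger_gap: 0.0919
[[-0.024  0.008  1.   ]
 [-1.    -0.01  -0.024]
 [ 0.01  -1.     0.008]]
t 49.15 pos [0.4666, -0.1851, 0.2449] q [-0.4936, 0.4946, -0.5015, 0.5102] gap 0.0919 F [0.6405, 0.3322, 0.2398] T [-0.0574, 0.0989, -0.0052] j [-0.6165, -0.0579, 1.7774, -0.0037, 1.4101, -0.5924]
```

View pics/c8.png

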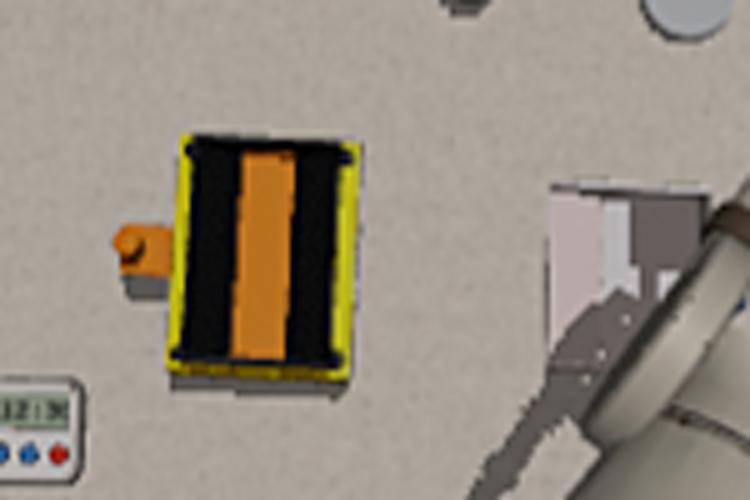

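```bash
python3 -m inch '[1,-2,-2,-50,1,1,-2,-2,-100,1,1,-2,-2,-150,1,1,-2,-2,-190,1,1,-2,-2,-204,1,1,-2,-2,-204,1,1,-2,-2,-204,1,0,-2,-2,-204,1,0,-2,-2,-204,1,0,-2,-2,-204,1,0,-2,-2,-204,1,0,-2,-2,-204,1]'; python3 -m inch '[0,0,0,5,0,0,0,0,20,0,0,0,0,50,0,0,0,0,90,0,0,0,0,130,0,0,0,0,160,0,0,0,0,170,0,0,0,0,170,0]';python3 - <<'E'
from h import *
st();im=snap('scene','aa');crop(im,240,130,400,280,5,'c6')
E
```

```text
clock: 50.7
position: [0.4646, -0.1871, 0.041]
eef_rot: [-0.498, 0.499, -0.497, 0.506]
contact_force: [-0.5, 0.2, 1.5]
finger_gap: 0.0439
clock: 51.7
position: [0.4646, -0.1871, 0.2113]
eef_rot: [-0.498, 0.499, -0.497, 0.506]
contact_force: [-0.4, 0.3, -2.4]
finger_gap: 0.0437
t 51.7 pos [0.4646, -0.1871, 0.2113] q [-0.4981, 0.4991, -0.4967, 0.5061] gap 0.0437 F [-0.4385, 0.2945, -2.4172] T [-0.1157, 0.1395, -0.0195] j [-0.6222, -0.0368, 1.8241, -0.0037, 1.3413, -0.6157]
```

View pics/c6.png

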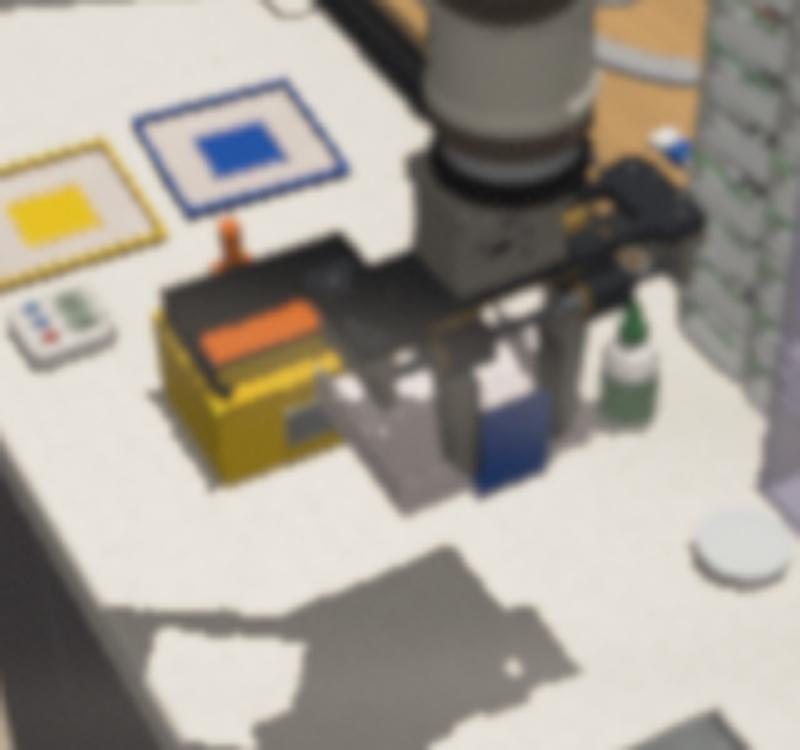

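Run:
```python
from h import *
im=cv2.imread('pics/z_top.png');crop(im,182,162,244,220,12,'c8')
B=lambda c:c2p(c,180,150,5)
```

```text
(no output)
```

View pics/c8.png

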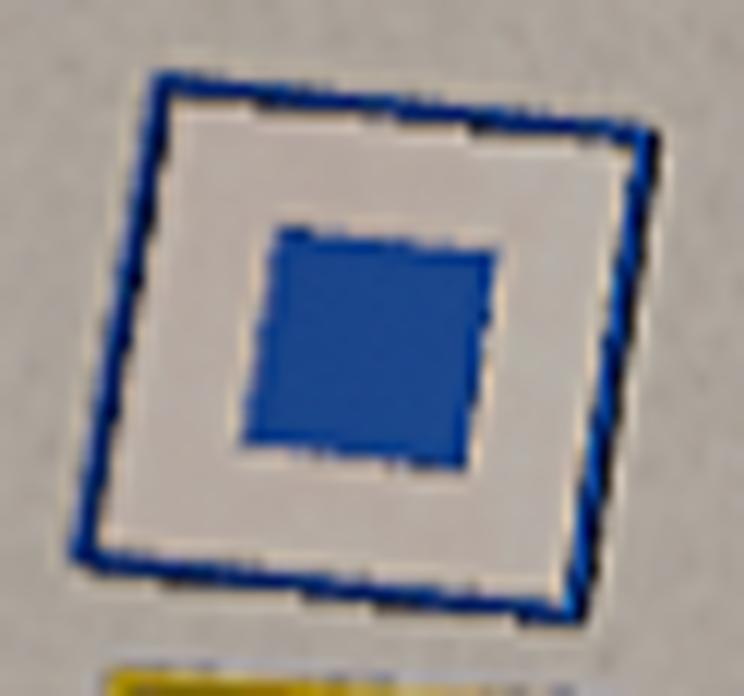

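Run:
```python
from h import *
B=lambda c:c2p(c,182,162,12)
bay=np.array([[.067,.068,.012],[-.067,.068,.012],[-.067,-.068,.012],[.067,-.068,.012]])
p,e=fit('top',bay,B([[155,75],[77,563],[578,622],[658,130]]),[.5,.3,0]);print(p,np.degrees(p[2]),e)
print('square centre',world('top',B([[370,350]]),.003))
a=p[2];print('fin target',p[:2]+.053*np.array([np.cos(a),np.sin(a)]))
```

```text
[ 0.56832411  0.36775075 -0.0933703 ] -5.349724231679236 0.6195107628415712
square centre [[0.56875612 0.36926198 0.003     ]]
fin target [0.62109325 0.36280931]
```

```bash
python3 -m inch '[0,2,8,0,1,0,6,22,0,3,0,12,42,0,6,0,19,67,0,10,0,27,95,0,14,0,36,125,0,19,0,45,157,0,24,0,54,190,0,29,0,63,223,0,34,0,73,256,0,39,0,82,289,0,44,0,92,322,0,49,0,101,355,0,54,0,110,388,0,59,0,120,421,0,64,0,129,453,0,69,0,138,483,0,74,0,146,511,0,79,0,153,536,0,83,0,156.7,550.4,0,85.2]'; python3 -m inch '[0,0,0,0,0,0,0,0,0,0]'
python3 - <<'E'
from h import *
from scipy.spatial.transform import Rotation as R
s=manip.sense();M=R.from_quat(np.roll(s['eef_rot'],-1)).as_matrix();print(M.round(3),np.degrees(np.arctan2(M[1,2],M[0,2])))
st()
E
```

```text
clock: 54.25
position: [0.6197, 0.3661, 0.2087]
eef_rot: [0.709, -0.704, 0.027, -0.033]
contact_force: [0.1, -0.4, -1.7]
finger_gap: 0.0437
clock: 54.5
position: [0.6189, 0.3662, 0.2079]
eef_rot: [0.708, -0.705, 0.028, -0.032]
contact_force: [-0.2, -0.2, -2.1]
finger_gap: 0.0437
[[ 0.996  0.006  0.084]
 [-0.084  0.005  0.996]
 [ 0.006 -1.     0.006]] 85.15790184582293
t 54.5 pos [0.6189, 0.3662, 0.2079] q [0.7083, -0.7046, 0.0277, -0.0321] gap 0.0437 F [-0.23, -0.2285, -2.0826] T [0.014, -0.0457, 0.0427] j [0.3657, 0.5345, 1.1533, 0.0024, 1.446, -1.1208]
```

```bash
python3 -m inch '[0,1,-1,-10,0,0,2,-2,-35,0,0,2.4,-2.9,-65,0,0,2.4,-2.9,-95,0,0,2.4,-2.9,-115,0,0,2.4,-2.9,-125,0,0,2.4,-2.9,-130,0,0,2.4,-2.9,-130,0]'
python3 - <<'E'
from h import *
st();im=snap('scene','bb');crop(im,210,90,350,210,5,'c6');im=snap('top','bb');crop(im,170,140,280,230,6,'c8')
E
```

```text
clock: 55.5
position: [0.6217, 0.3635, 0.0785]
eef_rot: [0.708, -0.704, 0.027, -0.032]
contact_force: [-0.4, 0.4, -2.3]
finger_gap: 0.0436
t 55.5 pos [0.6217, 0.3635, 0.0785] q [0.7085, -0.7044, 0.0273, -0.0324] gap 0.0436 F [-0.4279, 0.3848, -2.3148] T [0.0154, -0.0391, -0.0049] j [0.3607, 0.6446, 1.257, 0.0026, 1.2312, -1.1264]
```

View pics/c6.png

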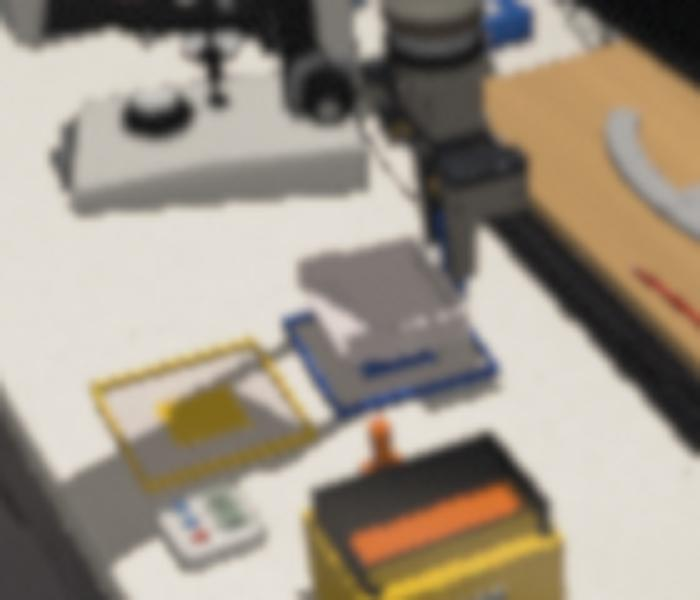

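View pics/c8.png

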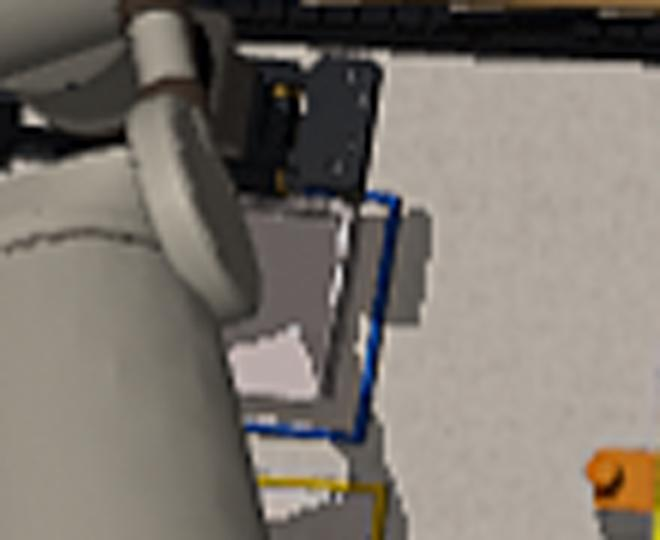

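Run:
```python
from h import *
a=np.radians(-5.2);R2=np.array([[np.cos(a),-np.sin(a)],[np.sin(a),np.cos(a)]])
P=np.array([.6217,.3635])
for c in([-.057,-.058,.03],[.043,-.058,.026]):
    w=P+R2@(np.array(c[:2])-[.053,0]);print((pix('top',[*w,c[2]+.0375])-[170,140]+.5)*6-.5)
```

```text
[[321.23252198 405.35098734]]
[[353.07679896 212.35451802]]
```

```bash
python3 -m inch '[0,-1,0,-8,0,0,-1,0,-16,0,0,-1,0,-22,0,0,-1,0,-28,0,0,-1,0,-32,0,0,-1,0,-34,0,0,-1,0,-34,0]'
python3 - <<'E'
from h import *
st()
E
```

```text
clock: 56.48
position: [0.621, 0.3636, 0.0451]
eef_rot: [0.709, -0.704, 0.027, -0.033]
contact_force: [-0.4, 0.2, -2.1]
finger_gap: 0.0436
t 56.48 pos [0.621, 0.3636, 0.0451] q [0.7086, -0.7043, 0.0271, -0.0327] gap 0.0436 F [-0.3748, 0.2028, -2.1015] T [-0.0235, -0.0544, -0.0331] j [0.3612, 0.6811, 1.2732, 0.0027, 1.1775, -1.126]
```

```bash
python3 -m inch '[0,0,0,-1,0,0,0,0,-2,0,0,0,0,-2,0]'; python3 -m inch '[0.478,0,0,0,0,0.48,0,0,0,0,0.49,0,0,0,0,0.55,0,0,0,0,0.8,0,0,0,0,1,0,0,0,0,1,0,0,0,0,1,0,0,0,0,1,0,0,30,0,1,0,0,80,0,1,0,0,130,0,1,0,0,170,0,1,0,0,170,0]'; python3 -m inch '[1,-20,-40,20,0,1,-50,-100,20,0,1,-90,-160,20,0,1,-130,-220,20,0,1,-150,-270,20,0,1,-160,-300,20,0,1,-160,-300,20,0]'
python3 - <<'E'
from h import *
st();im=snap('scene','cc');crop(im,210,90,350,210,5,'c6');im=snap('top','cc');crop(im,170,140,280,230,6,'c8')
E
```

```text
clock: 56.85
position: [0.6214, 0.3637, 0.044]
eef_rot: [0.709, -0.704, 0.027, -0.033]
contact_force: [-2.1, -0.2, 4.8]
finger_gap: 0.0435
clock: 58.48
position: [0.6237, 0.3647, 0.2195]
eef_rot: [0.71, -0.703, 0.024, -0.036]
contact_force: [0.7, -0.1, -0.5]
finger_gap: 0.092
clock: 59.35
position: [0.4623, 0.0626, 0.238]
eef_rot: [0.71, -0.703, 0.026, -0.037]
contact_force: [1.3, 1.0, -0.6]
finger_gap: 0.092
t 59.35 pos [0.4623, 0.0626, 0.238] q [0.7098, -0.703, 0.0259, -0.0367] gap 0.092 F [1.3125, 0.9681, -0.5836] T [0.0553, -0.056, -0.0019] j [-0.1329, -0.1567, 1.8817, 0.0111, 1.4022, -1.6169]
```

View pics/c6.png

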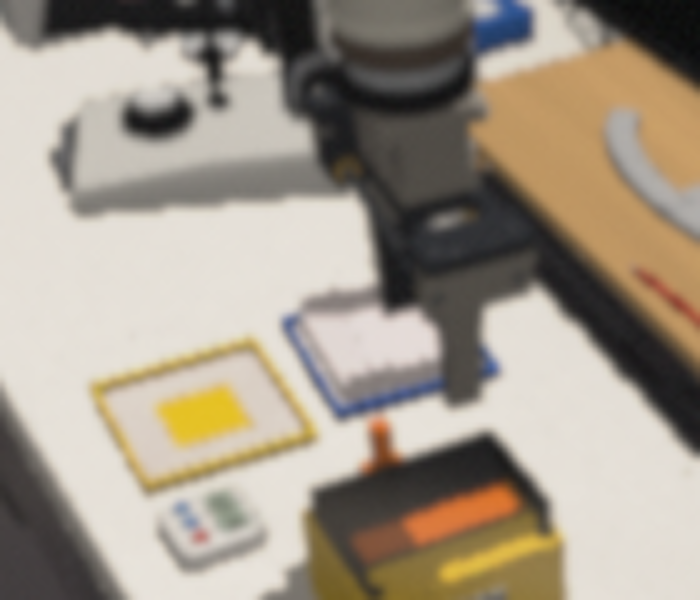

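View pics/c8.png

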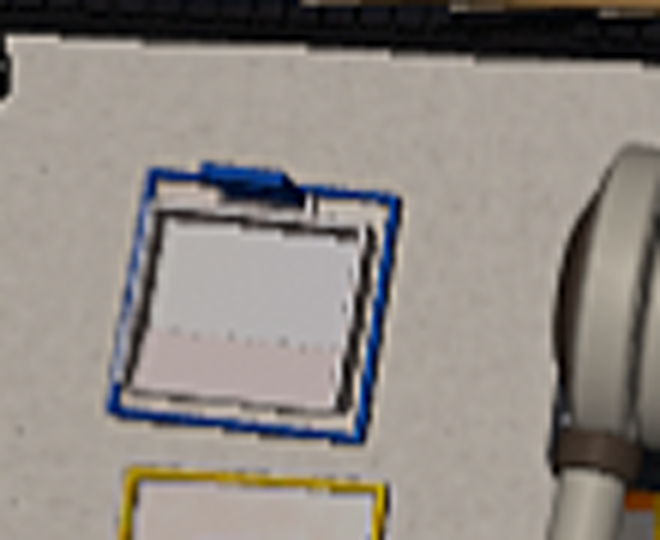

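Run:
```python
from h import *
B=lambda c:c2p(c,170,140,6)
p,e=fit('top',[[.043,.058,.026],[-.057,.058,.03],[-.057,-.058,.03],[.043,-.058,.026]],B([[160,210],[125,397],[345,415],[373,230]]),[.5,.3,0],.003);print(p,np.degrees(p[2]),e)
st();im=snap('top','dd');crop(im,180,140,480,280,2.6,'c7')
```

```text
[ 0.56737788  0.3638855  -0.07744348] -4.437184391704731 0.6849146014275789
t 59.45 pos [0.4633, 0.0647, 0.2385] q [0.7101, -0.7027, 0.0245, -0.0358] gap 0.0921 F [0.619, 0.7705, -0.2988] T [-0.0262, 0.0127, 0.0097] j [-0.1286, -0.1541, 1.8786, 0.012, 1.4022, -1.616]
```

View pics/c7.png

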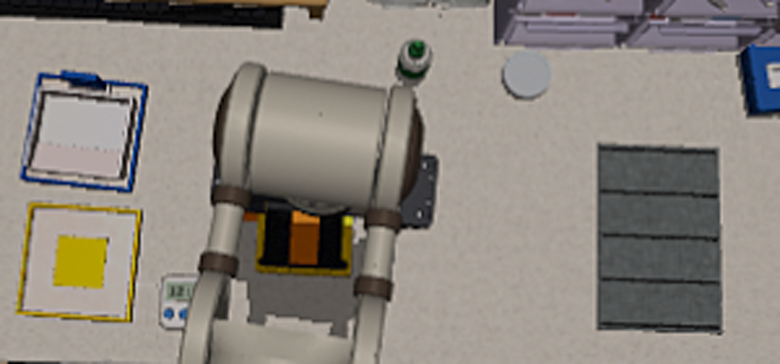

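Run:
```python
from h import *
print(manip.close_job());st()
```

```text
the job is handed in; nothing more can be done
None
the job is handed in; nothing more can be done
```

The job is handed in at about 59 s on the robot's clock; no verdict was reported.

- **Loading:** Only three tubes were there: green, yellow and red. I laid all three in the tray.
- **Tipping:** I opened the shutter to its stop and carried the tray level over the box. Moves allow only a shift and a turn about z, so I gripped the fin by its ends. I then eased the grip over the slot, so the tray swung down by its own weight and poured.
- **Finishing:** I slid the shutter back to its stop, 39.7 mm from fully open, and set the tray in the blue bay.

**Last checks:**
- The tray is empty and looks level inside the blue rim. By camera its centre is about 4 mm from the bay's and it is about 1° off parallel.
- The slot showed solid orange, so the shutter is shut.
- The dropper bottle, timer and petri dish look unmoved.
- The gripper is clear of everything.

**What did not go to plan, or was not confirmed:**
- I put the emptied tray down on the table to level it, and its fin slipped out of the fingers. The tray stayed undamaged and upright, so I gripped it again.
- Through the slot I could see only the red tube in the box. I take the green and yellow ones to be there too: the tray was empty, none showed on the table, and the shutter closed freely.

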